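Open the packing case and pack the gauged plaque

TASK

Open the packing case: lift its lid until it leans back on its stop, without flinging it open or letting it fall shut. Then pack the plaque that lies beside the step gauge: if it stands higher than the gauge's lower step, lay it flat in the deep bay of the case, if it stands lower, in the shallow bay (the one with the raised floor); set it down, do not drop it. Leave the case open, and leave the other plaque and the loose things on the bench where they are.

Things in the scene. Friction and masses are not known exactly. Their poses are not given: they have to be found in the camera images.
- case: Fixed plywood case, 166 (x) x 290 (y) x 70 mm high, walls 8 mm; position and yaw vary. Origin: centre of underside; x points from the front (tab side, facing the robot's right) to the hinge side. A divider 64 mm high along x makes two bays, each 150 (x) x 133 (y) mm inside, centred at y = +70.5 and -70.5 mm. Two dark steel stop posts behind the hinge wall, to 36 mm behind it, 112 mm high.
- lid (a joint): Hinge of the lid: 0 = shut, grows as the lid opens upward, 1.80 rad = leaning back on its stop posts (13 degrees past upright). No spring or latch: below about 1.57 it falls shut when let go, beyond about 1.70 it goes on to the stop by itself. Mass of the lid 0.3 to 0.55 kg.
- lid_hinge (a point): Middle of the hinge line, on the far upper rim of the case, 70.5 mm above the bench, at the level of the lid's underside; hinge line parallel to the case's y. The point turns with the lid.
- tab_edge (a point): Middle of the free lower edge of the pull tab, 204 mm from the hinge line; turns with the lid. The tab is a bare aluminium plate 110 mm wide (case y), 8 mm thick, 38 mm out from the case's front wall, its underside flush with the lid's; free space below it down to the bench. The lid is a plywood board 168 x 292 x 10 mm.
- gauge: Fixed aluminium step gauge, 80 (x) x 60 (y) mm, the lower step (-x, towards the robot) 50 (x) x 60 (y) mm and 32 mm high, behind it a 30 mm deep back 60 mm high. Origin: centre of its underside.
- gauge_tread (a point): Centre of the top of the gauge's lower step, 32 mm above the bench.
- plaque_a_mid (a point): Centre (half-way up) of a loose ochre plaque, 120 (x, long) x 60 (y) mm, flat on the bench, 0.11 to 0.23 kg. Of the two plaques one is 38 mm thick, the other 26. One lies beside the gauge on its right (-y) side, centre within 135 mm of the gauge's origin; the other is over 150 mm away and must stay. Which is which varies.
- plaque_b_mid (a point): Centre (half-way up) of the other plaque; same face size and look, the other thickness. See plaque_a.
- deep_floor (a point): Centre of the floor of the deep bay (top of a 4 mm board), 10 mm above the bench. Which bay is the deep one varies; neither can be seen while the lid is shut.
- shallow_floor (a point): Centre of the raised floor of the shallow bay (top of a 16 mm board), 22 mm above the bench.
- varnish_tin: Loose small tin standing to the right of the gauge, diameter 64, height 68 mm; origin at its underside. Not to be disturbed.
- glue_bottle: Loose tall bottle standing near the robot, between gauge and case, diameter 54, height 150 mm; origin at its underside. Not to be disturbed.
- mix_pot: Loose clear cup, diameter 72, height 75 mm, left of the case; origin at its underside. Not to be disturbed.
- brush: Loose flat brush lying at the left; origin at its underside. Not to be disturbed.
- sanding_block: Loose cork sanding block, 110 x 60 x 35 mm, left of the case; origin at its underside. Not to be disturbed.
- filler_jar: Loose jar, diameter 72, height 90 mm, at the back; origin at its underside. Not to be disturbed.
- blow_gun: Loose air blow gun lying at the right, about 155 x 150 x 27 mm; origin at the underside of its body. Not to be disturbed.
Not all that is in view belongs to the job. Leave any green, purple or red look-alike of the gauge alone.

How it is judged:
By the outcome, as a careful person would: the job done as asked, in the order asked, and still so for the second after the job is handed in, with the robot touching nothing.
It also fails if it takes over 61 s, if anything falls off the work surface, if the arm or the gripper's body presses on something with over 40 N, if the wrist force passes 120 N, or if a joint passes its speed limit or range.

ROBOT

A 6-joint arm with a two-finger parallel gripper is mounted at the origin on the work surface. World frame = base frame: x ahead of the robot, y to its left, z up, the work surface at z = 0. Lengths are in m, angles in rad, forces in N, time in s.
With the tool pointing down it reaches from about 0.35 to 0.975 m from the base axis. Payload 4.9 kg.
Tool frame: the origin (TCP) lies at the very end of the fingers, on their centre line; the grasp point (between the pads) lies 19 mm behind it (manip.hold_point_z is the distance from the TCP to the grasp point, in m); z points along the fingers, y is the direction in which the jaws open and shut (so a half turn about z gives the same grasp; the last joint's range is limited). The gripper opens to 85 mm and grips with 20 to 120 N. Pads are 22 mm wide; open, the fingers measure 114 mm over their backs; the gripper's body (76 mm by 85 mm) begins 54 mm behind the grasp point. The pads swing forward as they close: fully open they stand 13 mm farther back than shut.
Start: joints at [-1.363, 0.053, 1.613, -0, 1.476, -0.119], TCP at [0.201, -0.592, 0.231] pointing down, gripper open.
Joint ranges: [-3.01, 3.01], [-1.01, 2.22], [0.06, 2.58], [-1.02, 4.17], [0.09, 2.62], [-3.14, 3.14]. Speed limits (rad/s): [2.57, 2.57, 3.14, 3.14, 3.14, 3.14].

INTERFACE

Orientations are given as a unit quaternion [w, x, y, z].
In Python, from plant import monitor, grab_frame, camera_params, ticket, manip gives the robot as it stands.
- The arm moves only by the tool play_rows, never from a script. Its argument "commands" is a list of rows, each an object of numbers: "dx", "dy", "dz": the shift along the tool's x, y, z in cm; "rx", "ry", "rz": the turn, a rotation vector about the tool's x, y, z in rad; "claw": the closure, from 0 (fully open) to 1 (shut). In form: [{"dx": .., "dy": .., "dz": .., "rx": .., "ry": .., "rz": .., "claw": ..}, ...]. A call has 1 to 5 rows; each row is the pose to reach, as a shift and turn from the pose measured when the call began, along the tool's axes at that moment; what a row does not reach only later rows make up. A row lasts 1/10 s, in which the tool goes at most 50 mm and 8.59 degrees, less where a joint would pass 70% of its speed; a pose out of reach is approached as far as the arm can. A call with a gripper value outside its range is refused whole. The fingers move at their own pace and stop on an object; the grip force is fixed at half the most. Time passes only in rows, so rows that repeat a pose let the fingers close. It gives the time, the measured TCP pose, the force and the opening at its end, in the units of the state.
- monitor.state(): the state, without advancing time (a new reading comes with each control period).
- grab_frame(name): name is "side" or "top"; returns the picture (480x640x3 uint8, blue, green, red); there is no depth.
- camera_params(name): a dict with "fx", "fy", "cx", "cy" (pixels), "rvec" (rotation vector, rad) and "tvec" (3), from world to camera coordinates, as OpenCV has them. Camera axes: x right, y down, z forward; pixel columns grow to the right and rows downward; lengths in m; the calibration is good to about 2 mm. A picture is of the moment at which its call begins. camera_params takes no time and is no camera call.
- ticket.job_done(): hands the job in, once; it reports no verdict.
The state is a dict: "time": time; "joint_pos": joint angles; "joint_vel": joint speeds; "joint_efforts": joint torques, N m; "tool_pos": TCP position; "tool_rot": TCP orientation; "contact_force": force on the tool from outside, world axes, zero at the start; "ft_torque": the same for the moment, N m; "gripper_width": opening from 0.0 (shut) to 1.0 (fully open).
Only numpy, scipy, OpenCV 4.12 (cv2) and the standard library are available. Lean on these libraries where they do the work, as an engineer would, in place of code of your own. Each camera call takes 0.05 s, during which the arm holds its last target.

## Working session

There is one attempt and no reset: what is moved stays moved. The work goes in short steps, Python scripts to look and compute and a tool call to move; the robot and the scene stay as the last step left them, time stands still between calls to the robot, and variables do not carry over. Pictures are saved under pics/ and viewed, and the job is handed in when it is done.

Besides the shell and the picture viewer there is one more tool, called after ">>>" by a JSON object that holds its "op" and its "data". play_rows: Moves the arm, as the interface text tells. Its arguments: {"type":"object","properties":{"commands":{"type":"array"}},"required":["commands"]}

```bash
mkdir -p pics; ls; python3 - <<'E'
from plant import monitor, grab_frame, camera_params, ticket, manip
import cv2
print(monitor.state()); print({k:getattr(manip,k) for k in dir(manip) if k[0]!='_'})
for n in("side","top"):
    cv2.imwrite(f"pics/{n}0.png",grab_frame(n)); print(camera_params(n))
E
```

```text
pics
{'time': 0.0, 'joint_pos': array([-1.36300899e+00,  5.33867491e-02,  1.61427917e+00, -4.80770645e-06,
        1.47599427e+00, -1.19004663e-01]), 'joint_vel': array([-0.00103281, -0.00045369, -0.00211763, -0.00036986, -0.00038848,
       -0.00135456]), 'joint_efforts': array([ 4.33259320e-04, -3.93681586e+01, -3.70175278e+01, -4.36315338e-05,
        7.17568793e-03, -4.68522074e-06]), 'tool_pos': array([ 0.20049752, -0.59131784,  0.23005334]), 'tool_rot': array([-1.03264433e-03,  9.86679983e-01,  1.62670043e-01, -4.82657769e-05]), 'contact_force': array([ 0.03281609, -0.68393306,  0.41588812]), 'ft_torque': array([-0.02575137, -0.05165726,  0.00613236]), 'gripper_width': 0.9978610715854316}
{'IKError': <class 'plant.IKError'>, 'hold_point_z': 0.0187}
{'fx': 443.76407573550773, 'fy': 443.76407573550773, 'cx': 317.33725590279596, 'cy': 237.69642859891422, 'rvec': array([ 0.82642028, -2.66839018,  0.95477471]), 'tvec': array([0.40476069, 0.29109256, 1.09289796])}
{'fx': 474.9451869993299, 'fy': 474.9451869993299, 'cx': 320.5530743580238, 'cy': 237.4200317731851, 'rvec': array([ 2.18936057, -2.13938156,  0.15601906]), 'tvec': array([-0.06018081,  0.51973116,  1.43895224])}
```

View pics/side0.png

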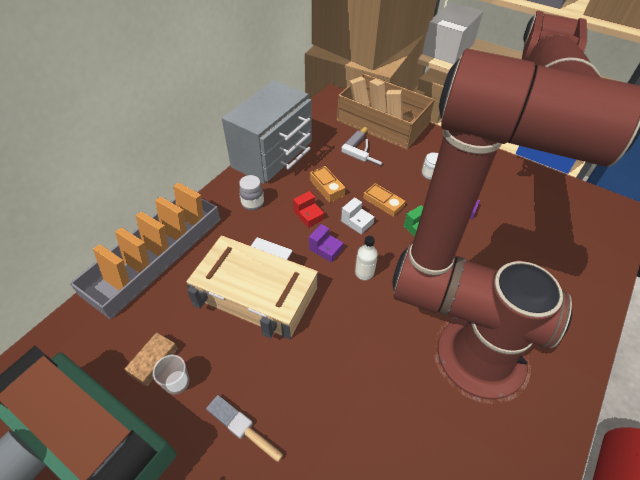

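View pics/top0.png

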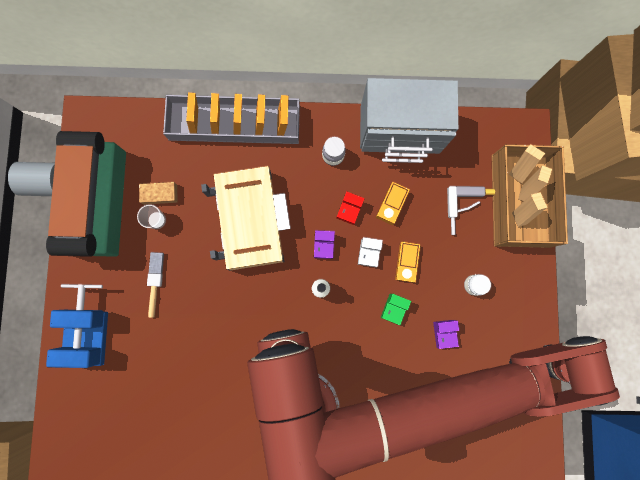

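```bash
cat > h.py <<'E'
import numpy as np, cv2
from plant import camera_params
def cam(n):
    p=camera_params(n); R=cv2.Rodrigues(np.array(p['rvec']))[0]; K=np.array([[p['fx'],0,p['cx']],[0,p['fy'],p['cy']],[0,0,1]])
    return K,R,np.array(p['tvec'])
def plane(n,uv,z):
    K,R,t=cam(n); uv=np.atleast_2d(np.array(uv,float)); d=(np.linalg.inv(K)@np.c_[uv,np.ones(len(uv))].T).T@R; c=-R.T@t
    return c+d*((z-c[2])/d[:,2])[:,None]
def proj(n,P):
    K,R,t=cam(n); return cv2.projectPoints(np.atleast_2d(np.array(P,float)),cv2.Rodrigues(R)[0],t,K,None)[0][:,0]
def tri(uvs,uvt):
    A=[];b=[]
    for n,uv in(("side",uvs),("top",uvt)):
        K,R,t=cam(n); c=-R.T@t; d=R.T@np.linalg.inv(K)@np.array([*uv,1.]); d/=np.linalg.norm(d); M=np.eye(3)-np.outer(d,d); A.append(M); b.append(M@c)
    A=np.vstack(A); b=np.hstack(b); x=np.linalg.lstsq(A,b,rcond=None)[0]; return x,np.linalg.norm(A@x-b)
E
python3 - <<'E'
from h import *
t=cv2.imread('pics/top0.png'); s=cv2.imread('pics/side0.png')
c=cv2.resize(t[170:350,200:500],None,fx=2.66,fy=2.66,interpolation=cv2.INTER_CUBIC); cv2.imwrite('pics/tc.png',c)
c=cv2.resize(s[150:350,180:480],None,fx=2.66,fy=2.66,interpolation=cv2.INTER_CUBIC); cv2.imwrite('pics/sc.png',c)
for n in('top','side'):
    K,R,tt=cam(n); print(n,-R.T@tt)
for nm,uv in dict(gauge=(370,252),pa=(394,203),pb=(408,262),bottle=(320,289)).items(): print(nm,plane('top',uv,.03)[0].round(3))
E
```

```text
top [ 0.33550352 -0.02410542  1.49371419]
side [0.08069607 0.61779101 1.0270416 ]
gauge [ 0.48  -0.203  0.03 ]
pa [ 0.636 -0.277  0.03 ]
pb [ 0.451 -0.321  0.03 ]
bottle [ 0.362 -0.05   0.03 ]
```

View pics/tc.png

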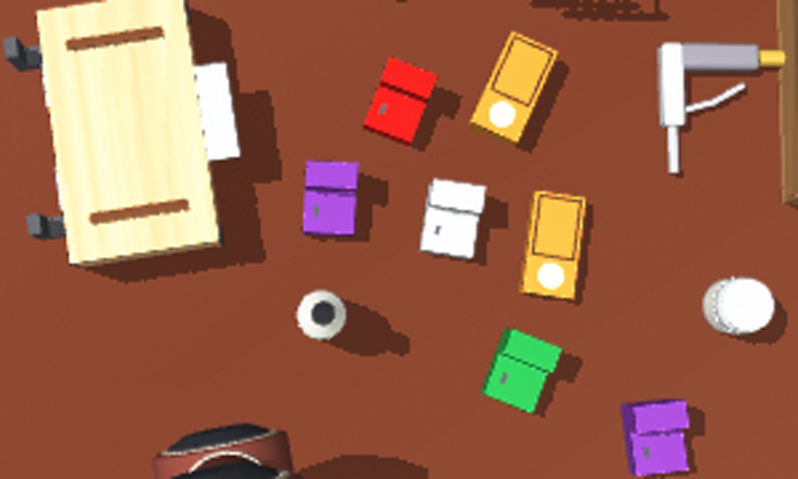

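View pics/sc.png

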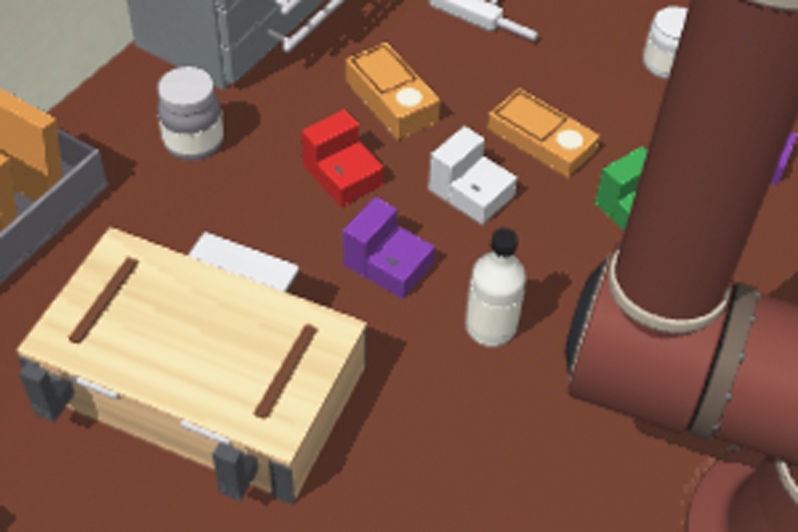

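Candidates for the gauge: silver (370,252), and look-alikes red (350,208), purple (323,244) and (447,334), and green (397,309). Only the bare aluminium one fits. Plaques are at (394,203), ~170 mm from the gauge, and (408,262), ~120 mm, so the latter is the one meant. Next I measure heights and the case.

```bash
python3 - <<'E'
from h import *
t=cv2.imread('pics/top0.png'); s=cv2.imread('pics/side0.png')
for n,im in(('top',t),('side',s)):
    h=cv2.cvtColor(im,cv2.COLOR_BGR2HSV)
    m=cv2.inRange(h,(12,120,110),(28,255,255))
    cs,_=cv2.findContours(m,cv2.RETR_EXTERNAL,cv2.CHAIN_APPROX_NONE)
    for c in cs:
        if cv2.contourArea(c)>150:
            r=cv2.minAreaRect(c); print(n,'ochre',cv2.contourArea(c),[np.round(x,1) for x in r[:2]],round(r[2],1), cv2.approxPolyDP(c,2,True)[:,0].tolist())
    m=cv2.inRange(h,(0,0,150),(179,40,255))
    cs,_=cv2.findContours(m,cv2.RETR_EXTERNAL,cv2.CHAIN_APPROX_NONE)
    for c in cs:
        if cv2.contourArea(c)>100: print(n,'white',cv2.contourArea(c),cv2.boundingRect(c),cv2.approxPolyDP(c,2,True)[:,0].tolist())
    m=cv2.inRange(h,(15,30,190),(35,140,255))
    cs,_=cv2.findContours(m,cv2.RETR_EXTERNAL,cv2.CHAIN_APPROX_NONE)
    for c in cs:
        if cv2.contourArea(c)>800: print(n,'lid',cv2.contourArea(c),cv2.boundingRect(c),cv2.approxPolyDP(c,2.5,True)[:,0].tolist())
def crop(im,x0,y0,w,h,f,nm): cv2.imwrite(nm,cv2.resize(im[y0:y0+h,x0:x0+w],None,fx=f,fy=f,interpolation=cv2.INTER_CUBIC))
crop(t,340,170,100,75+40,6.5 if 0 else 5,'pics/c1.png')
crop(s,300,160,110,80,7,'pics/c2.png')
E
```

```text
top ochre 269.5 [array([  4. , 460.5]), array([37.,  8.])] 90.0 [[8, 442], [0, 443], [0, 479], [7, 477]]
top ochre 771.0 [array([407.5, 261.6]), array([21.2, 39.7])] 7.1 [[401, 241], [395, 279], [415, 282], [419, 244]]
top ochre 756.5 [array([392.5, 203.1]), array([20.4, 40.2])] 24.4 [[394, 182], [391, 183], [376, 215], [390, 224], [396, 220], [409, 190]]
top ochre 613.0 [array([156.4, 191.8]), array([19. , 35.7])] 87.0 [[173, 182], [156, 183], [154, 187], [153, 183], [139, 184], [139, 201], [174, 200]]
top ochre 300.5 [array([282.5, 114.9]), array([ 9.6, 40.1])] 2.2 [[286, 95], [281, 95], [278, 107], [277, 134], [282, 135], [287, 124]]
top ochre 272.0 [array([260. , 114.1]), array([ 8.4, 40.1])] 2.5 [[258, 94], [255, 133], [261, 134], [264, 95]]
top ochre 245.5 [array([237. , 113.5]), array([ 7.5, 39.3])] 2.6 [[235, 94], [234, 133], [239, 133], [241, 94]]
top ochre 271.5 [array([214., 113.]), array([40.,  8.])] 90.0 [[211, 93], [211, 131], [217, 133], [218, 94]]
top ochre 272.5 [array([190.5, 112. ]), array([40.,  9.])] 90.0 [[188, 92], [186, 120], [190, 132], [195, 132], [195, 93]]
[... 8912 characters left out ...]
, [75, 292], [69, 284], [71, 282], [98, 304], [71, 282], [96, 261], [91, 248], [99, 243], [110, 250], [116, 246], [113, 231], [122, 226], [133, 232], [137, 228], [134, 216], [142, 210], [152, 217], [156, 213], [153, 200], [161, 195], [171, 201], [174, 199], [174, 183], [179, 181], [197, 191], [229, 164], [221, 117], [258, 133], [306, 94], [303, 81], [303, 53], [312, 45]]
side lid 6215.0 (187, 236, 131, 89) [[221, 236], [187, 282], [228, 299], [228, 302], [217, 299], [255, 315], [247, 310], [249, 307], [288, 324], [317, 271]]
side lid 972.5 (496, 0, 144, 37) [[496, 2], [500, 5], [516, 3], [569, 17], [584, 17], [588, 23], [639, 36], [639, 29], [583, 15], [589, 0], [578, 0], [560, 9], [525, 0]]
```

View pics/c1.png

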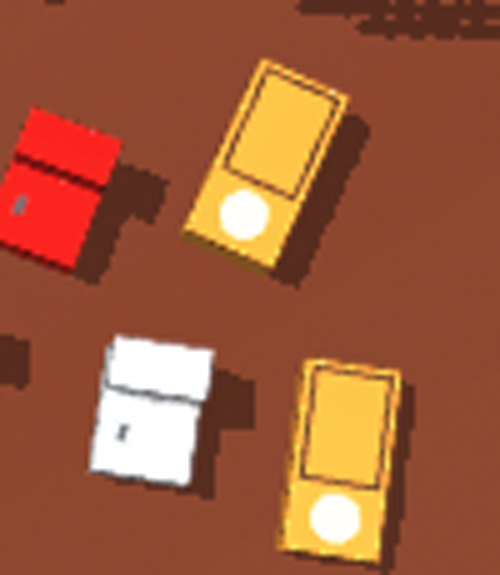

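View pics/c2.png

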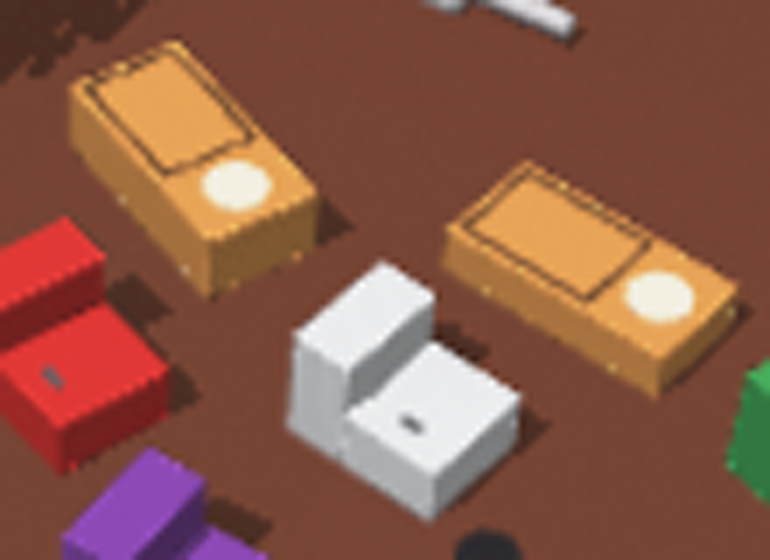

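```bash
python3 - <<'E'
from h import *
f=lambda a:a.round(4)
def p(n,s,t): x,e=tri(s,t); print(n,x.round(4),'res',round(e,4))
p('disc near',(394.3,202.4),(407.0,273.4)); p('disc far',(333.9,186.6),(388.8,212.8))
p('near plq corner +x+y',(375.3,183.2),(401.2,242)); p('near corner -x+y?',(394,211.8),(396,280)); p('near -x-y',(405.4,201.2),(416,282))
p('tread corner -x+y',(361.3,228),(358.5,264)); p('tread -x-y',(374,216.8),(377.5,266.5))
p('back top +x+y',(354.5,198),(363,237.8))
L=[(214,174),(267,166.3),(281.5,260),(226,268)]
P=plane('top',L,.0805);print(f(P), [np.linalg.norm(P[i]-P[(i+1)%4]).round(4) for i in range(4)], f(P.mean(0)))
p('lid far right',(221.3,236),(267.5,166)); p('lid near right',(317.5,271),(281.8,260));
T=plane('top',[(284,193.5),(289.5,228.5)],.0785);print('tab',f(T),np.linalg.norm(T[0]-T[1]))
Q=plane('top',[(401.2,241.8),(395.5,279.8),(416,282.5),(420,244)],.026);print('plq',f(Q),[np.linalg.norm(Q[i]-Q[(i+1)%4]).round(4) for i in range(4)],f(Q.mean(0)))
E
```

```text
disc near [ 0.416  -0.319   0.0236] res 0.0004
disc far [ 0.6032 -0.2597  0.0356] res 0.0003
near plq corner +x+y [ 0.4932 -0.2936  0.0877] res 0.0196
near corner -x+y? [ 0.3965 -0.2843  0.023 ] res 0.0021
near -x-y [ 0.3906 -0.3477  0.0194] res 0.0003
tread corner -x+y [ 0.4435 -0.1667  0.0282] res 0.0028
tread -x-y [ 0.4358 -0.2261  0.0286] res 0.0008
back top +x+y [ 0.4989 -0.176   0.1193] res 0.0199
[[0.7013 0.2805 0.0805]
 [0.7297 0.1208 0.0805]
 [0.4444 0.0674 0.0805]
 [0.4168 0.2309 0.0805]] [np.float64(0.1623), np.float64(0.2902), np.float64(0.1658), np.float64(0.2888)] [0.5731 0.1749 0.0805]
lid far right [0.7306 0.1191 0.0789] res 0.0008
lid near right [0.4445 0.0665 0.0811] res 0.0002
tab [[0.6469 0.0664 0.0785]
 [0.54   0.0466 0.0785]] 0.10870837067138767
plq [[ 0.5143 -0.3004  0.026 ]
 [ 0.3956 -0.2827  0.026 ]
 [ 0.3887 -0.3463  0.026 ]
 [ 0.5088 -0.3593  0.026 ]] [np.float64(0.12), np.float64(0.0639), np.float64(0.1208), np.float64(0.0592)] [ 0.4518 -0.3222  0.026 ]
```

Silver gauge confirmed: the near plaque's disc is at z≈24 mm, the far one's at ≈36. So the plaque to pack is the 26 mm one, lower than the 32 mm step → shallow bay. Case yaw ≈10.3° (hinge on the robot's left), tab edge ≈(0.593, 0.057). Now I make a helper that turns targets into rows, then move.

```bash
cat >> h.py <<'E'
from scipy.spatial.transform import Rotation as Ro
from plant import monitor
A=np.deg2rad(10.3)
XC=np.array([-np.sin(A),np.cos(A),0]); YC=np.array([-np.cos(A),-np.sin(A),0]); Z=np.array([0,0,1.])
EDGE=np.array([.5934,.0565,.0705]); HINGE=EDGE+.204*XC
def Rq(q): return Ro.from_quat([q[1],q[2],q[3],q[0]])
def Rlid(phi): # phi = angle of tool axis below horizontal, pointing to hinge; tool x=-YC
    z=XC*np.cos(phi)-Z*np.sin(phi); x=-YC; return Ro.from_matrix(np.c_[x,np.cross(z,x),z])
def Rdown(az): # tool y azimuth az, down
    y=np.array([np.cos(az),np.sin(az),0]); z=-Z; return Ro.from_matrix(np.c_[np.cross(y,z),y,z])
def row(p,R,s=None):
    s=s or monitor.state(); R0=Rq(s['tool_rot']); d=R0.inv().apply(np.array(p)-s['tool_pos'])*100; r=(R0.inv()*R).as_rotvec()
    print('row d',d.round(2),'r',r.round(3))
def show(s=None):
    s=s or monitor.state(); R=Rq(s['tool_rot']).as_matrix()
    print('t',round(s['time'],2),'pos',s['tool_pos'].round(4),'z',R[:,2].round(3),'y',R[:,1].round(3),'q',s['joint_pos'].round(3),'F',s['contact_force'].round(1),'w',round(s['gripper_width'],3))
E
python3 - <<'E'
from h import *
print(EDGE,HINGE); row(EDGE-.12*XC+[0,0,.25],Rlid(np.pi/2))
E
```

```text
[0.5934 0.0565 0.0705] [0.55692435 0.25721255 0.0705    ]
row d [ 56.25 -36.9   -8.95] r [-0.002 -0.     0.147]
```

>>> {"op": "play_rows", "data": {"commands": [{"dx":4.2,"dy":-2.7,"dz":-1,"rz":0.03},{"dx":8.4,"dy":-5.5,"dz":-3,"rz":0.08},{"dx":12.6,"dy":-8.2,"dz":-5,"rz":0.147},{"dx":16.8,"dy":-11,"dz":-7,"rz":0.147},{"dx":21,"dy":-13.8,"dz":-9,"rz":0.147}]}}

```text
invalid input
```

```bash
python3 - <<'E'
from h import *
show(); row(EDGE-.12*XC+[0,0,.25],Rlid(np.pi/2))
E
```

```text
t 0.1 pos [ 0.2005 -0.5914  0.2302] z [-0.     0.002 -1.   ] y [ 0.321 -0.947 -0.002] q [-1.363  0.053  1.614 -0.     1.476 -0.119] F [-0.8 -0.5  0.4] w 1.001
row d [ 56.25 -36.9   -8.95] r [-0.002 -0.     0.147]
```

>>> {"op": "play_rows", "data": {"commands": [{"dx":4.2,"dy":-2.7,"dz":-1,"rx":0,"ry":0,"rz":0.03,"claw":0},{"dx":8.4,"dy":-5.5,"dz":-3,"rx":0,"ry":0,"rz":0.08,"claw":0},{"dx":12.6,"dy":-8.2,"dz":-5,"rx":0,"ry":0,"rz":0.147,"claw":0},{"dx":16.8,"dy":-11,"dz":-7,"rx":0,"ry":0,"rz":0.147,"claw":0},{"dx":21,"dy":-13.8,"dz":-9,"rx":0,"ry":0,"rz":0.147,"claw":0}]}}

```text
time: 0.6
tool_pos: [0.3457, -0.4047, 0.3141]
tool_rot: [-0.001, 0.996, 0.09, -0.0]
contact_force: [1.4, -0.0, 0.1]
gripper_width: 0.995
```

```bash
python3 - <<'E'
from h import *
show(); row(EDGE-.12*XC+[0,0,.25],Rlid(np.pi/2))
E
```

```text
t 0.6 pos [ 0.3457 -0.4047  0.3141] z [-0.001  0.002 -1.   ] y [ 0.178 -0.984 -0.003] q [-1.004e+00 -2.040e-01  1.720e+00  1.000e-03  1.628e+00  3.880e-01] F [ 1.4 -0.   0.1] w 0.995
row d [ 32.6  -28.96  -0.57] r [-0.003  0.    -0.001]
```

>>> {"op": "play_rows", "data": {"commands": [{"dx":3.7,"dy":-3.2,"dz":0,"rx":0,"ry":0,"rz":0,"claw":0},{"dx":7.4,"dy":-6.4,"dz":0,"rx":0.1,"ry":0,"rz":0,"claw":0},{"dx":11.1,"dy":-9.6,"dz":0,"rx":0.22,"ry":0,"rz":0,"claw":0},{"dx":14.8,"dy":-12.8,"dz":0,"rx":0.34,"ry":0,"rz":0,"claw":0.2},{"dx":18.5,"dy":-16,"dz":0,"rx":0.46,"ry":0,"rz":0,"claw":0.4}]}}

```text
time: 1.1
tool_pos: [0.5004, -0.2125, 0.3148]
tool_rot: [-0.23, 0.969, 0.087, -0.021]
contact_force: [0.5, 0.3, 0.1]
gripper_width: 0.696
```

```bash
python3 - <<'E'
from h import *
show(); row(EDGE-.12*XC+[0,0,.25],Rlid(np.deg2rad(40)))
E
```

```text
t 1.1 pos [ 0.5004 -0.2125  0.3148] z [-0.081  0.443 -0.893] y [ 0.16  -0.879 -0.45 ] q [-0.691  0.019  1.559  0.313  1.916  0.754] F [0.5 0.3 0.1] w 0.696
row d [ 13.96 -11.69   5.25] r [ 0.406  0.    -0.   ]
```

>>> {"op": "play_rows", "data": {"commands": [{"dx":3.3,"dy":-2.7,"dz":1,"rx":0.1,"ry":0,"rz":0,"claw":0.52},{"dx":6.5,"dy":-5.5,"dz":2.2,"rx":0.2,"ry":0,"rz":0,"claw":0.52},{"dx":9.8,"dy":-8.3,"dz":3.5,"rx":0.3,"ry":0,"rz":0,"claw":0.52},{"dx":14,"dy":-11.7,"dz":5.2,"rx":0.406,"ry":0,"rz":0,"claw":0.52},{"dx":14,"dy":-11.7,"dz":5.2,"rx":0.406,"ry":0,"rz":0,"claw":0.52}]}}

```text
time: 1.6
tool_pos: [0.6161, -0.0587, 0.3168]
tool_rot: [-0.423, 0.901, 0.081, -0.041]
contact_force: [0.1, 0.4, -0.8]
gripper_width: 0.484
```

```bash
python3 - <<'E'
from h import *
show(); row(EDGE-.12*XC+[0,0,.25],Rlid(np.deg2rad(40)))
from plant import grab_frame
for n in('side','top'): cv2.imwrite(f'pics/{n}1.png',grab_frame(n))
E
```

```text
t 1.6 pos [ 0.6161 -0.0587  0.3168] z [-0.143  0.756 -0.638] y [ 0.112 -0.628 -0.77 ] q [-0.495  0.256  1.413  0.719  2.005  1.025] F [ 0.1  0.4 -0.8] w 0.484
row d [-0.18 -0.12 -0.43] r [-0.006  0.005 -0.002]
```

View pics/side1.png

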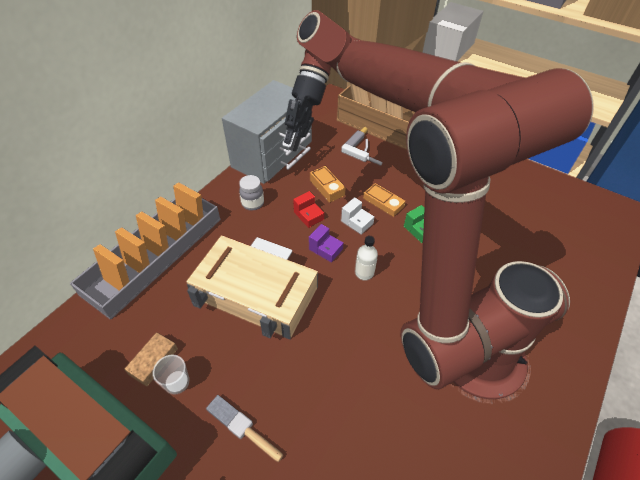

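View pics/top1.png

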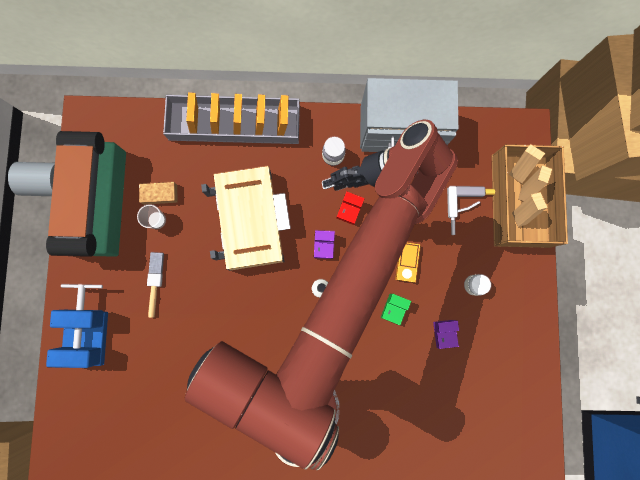

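```bash
cat >> h.py <<'E'
def an(phi): return XC*np.cos(phi)-Z*np.sin(phi), XC*np.sin(phi)+Z*np.cos(phi)
E
python3 - <<'E'
from h import *
f=np.deg2rad(40); a,n=an(f); T=EDGE+.025*a+.0175*n
row(T-.08*a,Rlid(f)); row(T,Rlid(f)); print(T)
E
```

```text
row d [ 0.02  9.67 19.62] r [-0.001  0.003 -0.001]
row d [ 0.04  9.68 27.62] r [-0.001  0.003 -0.001]
[0.58796443 0.08641    0.06783609]
```

>>> {"op": "play_rows", "data": {"commands": [{"dx":0,"dy":2,"dz":4,"rx":0,"ry":0,"rz":0,"claw":0.35},{"dx":0,"dy":4,"dz":8,"rx":0,"ry":0,"rz":0,"claw":0.35},{"dx":0,"dy":6.2,"dz":12.5,"rx":0,"ry":0,"rz":0,"claw":0.35},{"dx":0,"dy":8.3,"dz":17,"rx":0,"ry":0,"rz":0,"claw":0.35},{"dx":0,"dy":9.7,"dz":19.6,"rx":0,"ry":0,"rz":0,"claw":0.35}]}}

```text
time: 2.2
tool_pos: [0.5964, 0.0264, 0.1163]
tool_rot: [-0.421, 0.902, 0.081, -0.041]
contact_force: [0.6, -0.9, -1.1]
gripper_width: 0.65
```

```bash
python3 - <<'E'
from h import *
show(); 
f=np.deg2rad(40); a,n=an(f); T=EDGE+.025*a+.0175*n
row(T-.08*a,Rlid(f)); row(T,Rlid(f)); print(T)
from plant import grab_frame
for n in('side','top'): im=grab_frame(n); cv2.imwrite(f'pics/{n}2.png',im)
s=cv2.imread('pics/side2.png');t=cv2.imread('pics/top2.png')
cv2.imwrite('pics/m2.png',np.hstack([cv2.resize(s[190:340,200:330],(400,460)),cv2.resize(t[160:280,260:364],(400,460))]))
print(proj('side',[EDGE,T]),proj('top',[EDGE,T]))
E
```

```text
t 2.2 pos [0.5964 0.0264 0.1163] z [-0.143  0.754 -0.642] y [ 0.112 -0.632 -0.767] q [-0.394  0.347  1.657  0.701  1.683  0.876] F [ 0.6 -0.9 -1.1] w 0.65
row d [ 0.24 -0.18 -0.24] r [-0.001  0.005 -0.003]
row d [ 0.28 -0.17  7.76] r [-0.001  0.005 -0.003]
[0.58796443 0.08641    0.06783609]
[[274.65087147 245.38317157]
 [269.52960204 254.03770834]] [[286.87188861 211.41119606]
 [277.01889493 213.08315828]]
```

View pics/m2.png

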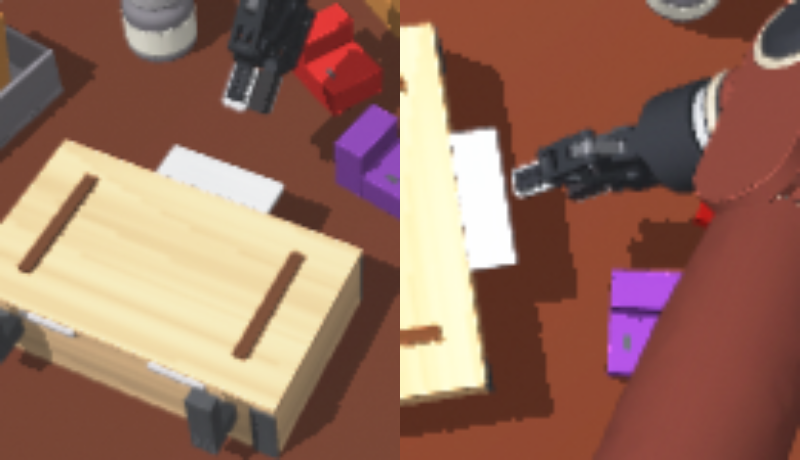

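>>> {"op": "play_rows", "data": {"commands": [{"dx":0.2,"dy":-0.2,"dz":2,"rx":0,"ry":0.005,"rz":0,"claw":0.35},{"dx":0.3,"dy":-0.2,"dz":4,"rx":0,"ry":0.005,"rz":0,"claw":0.35},{"dx":0.3,"dy":-0.2,"dz":6,"rx":0,"ry":0.005,"rz":0,"claw":0.35},{"dx":0.3,"dy":-0.2,"dz":7.7,"rx":0,"ry":0.005,"rz":0,"claw":0.35},{"dx":0.3,"dy":-0.2,"dz":7.7,"rx":0,"ry":0.005,"rz":0,"claw":0.35}]}}

```text
time: 2.8
tool_pos: [0.585, 0.0885, 0.0661]
tool_rot: [-0.423, 0.902, 0.08, -0.043]
contact_force: [-0.2, 0.6, 0.1]
gripper_width: 0.649
```

```bash
python3 - <<'E'
from h import *
show(); 
f=np.deg2rad(40); a,n=an(f); T=EDGE+.025*a+.0175*n
row(T,Rlid(f))
def lid(th,phi,s,c,g=.055): 
    E=HINGE+.204*(-XC*np.cos(th)+Z*np.sin(th)); a,n=an(phi); return E+s*a+(g/2-c)*n
for th in np.deg2rad([0,5,10,15,20,25]): row(lid(th,f,.025,.0),Rlid(f))
E
```

```text
t 2.8 pos [0.585  0.0885 0.0661] z [-0.145  0.756 -0.638] y [ 0.107 -0.629 -0.77 ] q [-0.311  0.372  1.728  0.742  1.567  0.872] F [-0.2  0.6  0.1] w 0.649
row d [ 0.26  0.03 -0.31] r [-0.006  0.007 -0.007]
row d [ 0.25 -0.97 -0.31] r [-0.006  0.007 -0.007]
row d [ 0.23 -2.39 -1.38] r [-0.006  0.007 -0.007]
row d [ 0.21 -3.9  -2.33] r [-0.006  0.007 -0.007]
row d [ 0.2  -5.48 -3.14] r [-0.006  0.007 -0.007]
row d [ 0.18 -7.13 -3.82] r [-0.006  0.007 -0.007]
row d [ 0.16 -8.83 -4.34] r [-0.006  0.007 -0.007]
```

>>> {"op": "play_rows", "data": {"commands": [{"dx":0.2,"dy":-0.9,"dz":-0.3,"rx":0,"ry":0.005,"rz":0,"claw":0.35},{"dx":0.2,"dy":-1.5,"dz":-0.75,"rx":0,"ry":0.005,"rz":0,"claw":0.35},{"dx":0.2,"dy":-2.1,"dz":-1.2,"rx":0,"ry":0.005,"rz":0,"claw":0.35},{"dx":0.2,"dy":-2.7,"dz":-1.6,"rx":0,"ry":0.005,"rz":0,"claw":0.35},{"dx":0.2,"dy":-3.3,"dz":-2,"rx":0,"ry":0.005,"rz":0,"claw":0.35}]}}

```text
time: 3.3
tool_pos: [0.5866, 0.0941, 0.1052]
tool_rot: [-0.423, 0.902, 0.079, -0.04]
contact_force: [0.0, -1.3, -2.5]
gripper_width: 0.651
```

```bash
cat >> h.py <<'E'
def lid(th,phi,s,c,g=.055): 
    E=HINGE+.204*(-XC*np.cos(th)+Z*np.sin(th)); a,n=an(phi); return E+s*a+(g/2-c)*n
E
python3 - <<'E'
from h import *
from plant import grab_frame
show(); f=np.deg2rad(40)
for th in np.deg2rad([8,20,30]): row(lid(th,f,.025,.0),Rlid(f))
s=grab_frame('side'); cv2.imwrite('pics/s3.png',cv2.resize(s[170:340,170:340],(600,600)))
E
```

```text
t 3.3 pos [0.5866 0.0941 0.1052] z [-0.139  0.757 -0.639] y [ 0.108 -0.63  -0.769] q [-0.302  0.311  1.727  0.749  1.603  0.92 ] F [ 0.  -1.3 -2.5] w 0.651
row d [-0.    0.06  0.13] r [-0.005  0.002 -0.007]
row d [-0.03 -3.78 -1.72] r [-0.005  0.002 -0.007]
row d [-0.06 -7.22 -2.62] r [-0.005  0.002 -0.007]
```

View pics/s3.png

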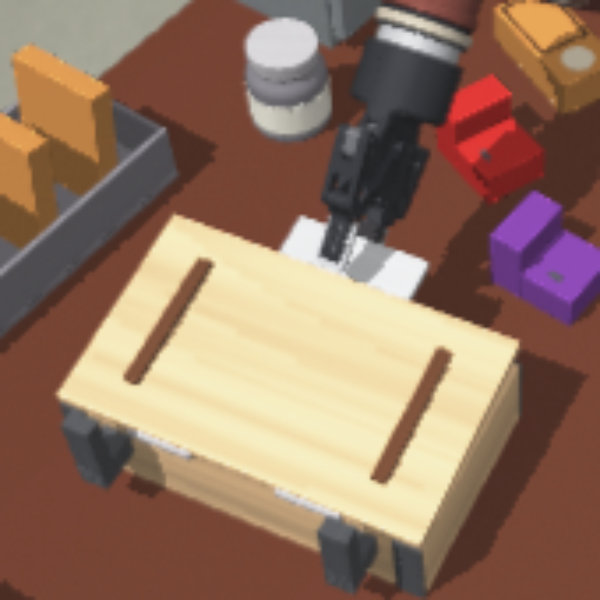

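>>> {"op": "play_rows", "data": {"commands": [{"dx":0,"dy":-0.7,"dz":-0.3,"rx":0,"ry":0,"rz":0,"claw":0.35},{"dx":0,"dy":-1.5,"dz":-0.7,"rx":0,"ry":0,"rz":0,"claw":0.35},{"dx":0,"dy":-2.3,"dz":-1.05,"rx":0,"ry":0,"rz":0,"claw":0.35},{"dx":0,"dy":-3.1,"dz":-1.4,"rx":0,"ry":0,"rz":0,"claw":0.35},{"dx":0,"dy":-3.9,"dz":-1.7,"rx":0,"ry":0,"rz":0,"claw":0.35}]}}

```text
time: 3.85
tool_pos: [0.5854, 0.1061, 0.1483]
tool_rot: [-0.423, 0.902, 0.079, -0.039]
contact_force: [0.0, -3.8, -1.0]
gripper_width: 0.651
```

```bash
python3 - <<'E'
from h import *
show(); f=np.deg2rad(40)
for th in np.deg2rad([20,23,26,29,32,35]): row(lid(th,f,.025,.0),Rlid(f))
E
```

```text
t 3.85 pos [0.5854 0.1061 0.1483] z [-0.138  0.757 -0.639] y [ 0.11  -0.63  -0.769] q [-0.285  0.245  1.724  0.76   1.641  0.977] F [ 0.  -3.8 -1. ] w 0.651
row d [-0.1   0.3   0.11] r [-0.005  0.    -0.005]
row d [-0.1  -0.71 -0.22] r [-0.005  0.    -0.005]
row d [-0.11 -1.74 -0.5 ] r [-0.005  0.    -0.005]
row d [-0.11 -2.79 -0.73] r [-0.005  0.    -0.005]
row d [-0.12 -3.84 -0.9 ] r [-0.005  0.    -0.005]
row d [-0.12 -4.9  -1.01] r [-0.005  0.    -0.005]
```

>>> {"op": "play_rows", "data": {"commands": [{"dx":-0.1,"dy":-0.7,"dz":-0.2,"rx":0,"ry":0,"rz":0,"claw":0.35},{"dx":-0.1,"dy":-1.7,"dz":-0.5,"rx":0,"ry":0,"rz":0,"claw":0.35},{"dx":-0.1,"dy":-2.7,"dz":-0.7,"rx":0,"ry":0,"rz":0,"claw":0.35},{"dx":-0.1,"dy":-3.7,"dz":-0.9,"rx":0,"ry":0,"rz":0,"claw":0.35},{"dx":-0.1,"dy":-4.7,"dz":-1,"rx":0,"ry":0,"rz":0,"claw":0.35}]}}

```text
time: 4.35
tool_pos: [0.5805, 0.1286, 0.1917]
tool_rot: [-0.423, 0.902, 0.079, -0.039]
contact_force: [1.5, -0.9, -1.1]
gripper_width: 0.655
```

```bash
python3 - <<'E'
from h import *
from plant import grab_frame
show(); f=np.deg2rad(40)
for th in np.deg2rad([35,38,41]): row(lid(th,f,.025,.0),Rlid(f))
for th,g in zip(np.deg2rad([38,40,42,44,46]),[.048,.041,.034,.027,.02]): row(lid(th,th,.025,.0,g),Rlid(th))
s=grab_frame('side'); cv2.imwrite('pics/s4.png',cv2.resize(s[120:340,170:390],(600,600)))
E
```

```text
t 4.35 pos [0.5805 0.1286 0.1917] z [-0.138  0.757 -0.639] y [ 0.11  -0.629 -0.769] q [-0.252  0.174  1.726  0.778  1.67   1.047] F [ 1.5 -0.9 -1.1] w 0.655
row d [-0.02 -0.1  -0.01] r [-0.005  0.    -0.005]
row d [-0.02 -1.16 -0.07] r [-0.005  0.    -0.005]
row d [-0.03 -2.23 -0.08] r [-0.005  0.    -0.005]
row d [-0.02 -0.9  -0.16] r [ 0.03   0.    -0.005]
row d [-0.02 -1.17 -0.09] r [-0.005  0.    -0.005]
row d [-0.02 -1.45 -0.02] r [-0.04   0.001 -0.005]
row d [-0.03 -1.72  0.05] r [-0.075  0.001 -0.005]
row d [-0.03 -1.99  0.12] r [-0.11   0.001 -0.005]
```

View pics/s4.png

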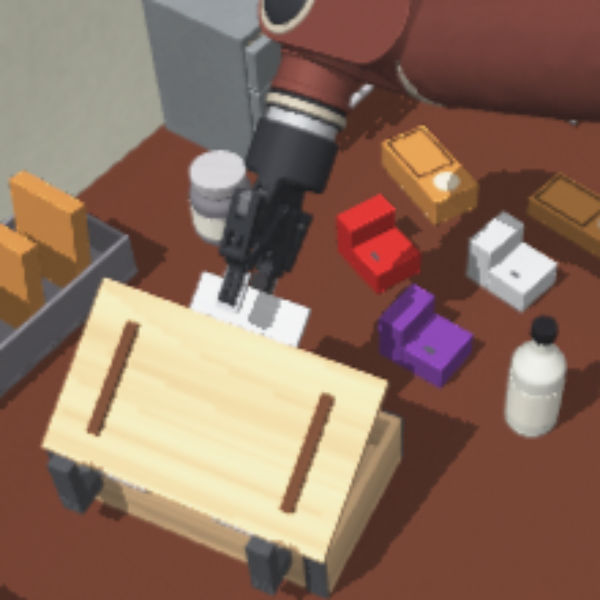

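>>> {"op": "play_rows", "data": {"commands": [{"dx":0,"dy":-0.8,"dz":-0.1,"rx":0,"ry":0,"rz":-0.005,"claw":0.42},{"dx":0,"dy":-1.1,"dz":-0.1,"rx":-0.01,"ry":0,"rz":-0.005,"claw":0.52},{"dx":0,"dy":-1.4,"dz":0,"rx":-0.04,"ry":0,"rz":-0.005,"claw":0.62},{"dx":0,"dy":-1.7,"dz":0,"rx":-0.08,"ry":0,"rz":-0.005,"claw":0.72},{"dx":0,"dy":-2,"dz":0.1,"rx":-0.11,"ry":0,"rz":-0.005,"claw":0.81}]}}

```text
time: 4.9
tool_pos: [0.5782, 0.1429, 0.2085]
tool_rot: [-0.372, 0.924, 0.085, -0.033]
contact_force: [-0.2, -1.5, -0.2]
gripper_width: 0.188
```

```bash
python3 - <<'E'
from h import *
from plant import grab_frame
show(); D=np.deg2rad
for th in D([46,48,51,54,57,60]): row(lid(th,th,.025,.0,.017),Rlid(th))
s=grab_frame('side'); cv2.imwrite('pics/s5.png',cv2.resize(s[120:340,170:390],(600,600)))
E
```

```text
t 4.9 pos [0.5782 0.1429 0.2085] z [-0.124  0.682 -0.721] y [ 0.132 -0.709 -0.693] q [-0.199  0.11   1.726  0.701  1.63   1.113] F [-0.2 -1.5 -0.2] w 0.188
row d [-0.05  0.37  0.11] r [0.003 0.    0.003]
row d [-0.05 -0.26  0.15] r [-0.032  0.     0.003]
row d [-0.05 -1.19  0.25] r [-0.085  0.     0.003]
row d [-0.04 -2.12  0.39] r [-0.137  0.     0.003]
row d [-0.04 -3.03  0.59] r [-0.189  0.     0.003]
row d [-0.04 -3.94  0.83] r [-0.242  0.     0.003]
```

View pics/s5.png

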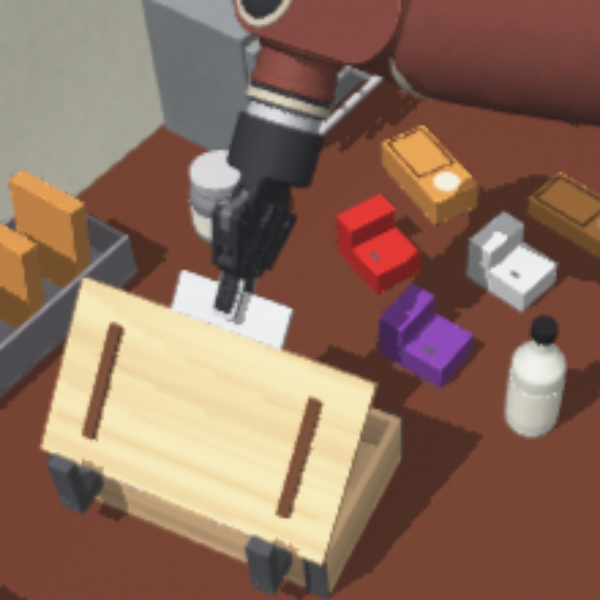

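>>> {"op": "play_rows", "data": {"commands": [{"dx":0,"dy":-0.3,"dz":0.1,"rx":-0.035,"ry":0,"rz":0,"claw":0.81},{"dx":0,"dy":-1.2,"dz":0.25,"rx":-0.085,"ry":0,"rz":0,"claw":0.81},{"dx":0,"dy":-2.1,"dz":0.4,"rx":-0.14,"ry":0,"rz":0,"claw":0.81},{"dx":0,"dy":-3,"dz":0.6,"rx":-0.19,"ry":0,"rz":0,"claw":0.81},{"dx":0,"dy":-3.9,"dz":0.8,"rx":-0.24,"ry":0,"rz":0,"claw":0.81}]}}

```text
time: 5.45
tool_pos: [0.5719, 0.1774, 0.2312]
tool_rot: [-0.257, 0.962, 0.089, -0.022]
contact_force: [0.7, -0.7, -1.1]
gripper_width: 0.19
```

```bash
python3 - <<'E'
from h import *
show(); D=np.deg2rad
for th in D([60,63,66,69,72,75]): row(lid(th,th,.025,.0,.017),Rlid(th))
E
```

```text
t 5.45 pos [0.5719 0.1774 0.2312] z [-0.088  0.491 -0.867] y [ 0.16  -0.852 -0.499] q [-0.057  0.014  1.715  0.507  1.548  1.282] F [ 0.7 -0.7 -1.1] w 0.19
row d [-0.05  0.16  0.08] r [ 0.002 -0.002  0.005]
row d [-0.04 -0.78  0.15] r [-0.051 -0.002  0.005]
row d [-0.04 -1.71  0.26] r [-0.103 -0.002  0.005]
row d [-0.04 -2.63  0.43] r [-0.156 -0.002  0.005]
row d [-0.03 -3.55  0.64] r [-0.208 -0.002  0.005]
row d [-0.03 -4.45  0.9 ] r [-0.26  -0.002  0.005]
```

>>> {"op": "play_rows", "data": {"commands": [{"dx":0,"dy":-0.8,"dz":0.15,"rx":-0.05,"ry":0,"rz":0,"claw":0.81},{"dx":0,"dy":-1.7,"dz":0.25,"rx":-0.1,"ry":0,"rz":0,"claw":0.81},{"dx":0,"dy":-2.6,"dz":0.4,"rx":-0.155,"ry":0,"rz":0,"claw":0.81},{"dx":0,"dy":-3.5,"dz":0.6,"rx":-0.21,"ry":0,"rz":0,"claw":0.81},{"dx":0,"dy":-4.4,"dz":0.9,"rx":-0.26,"ry":0,"rz":0,"claw":0.81}]}}

```text
time: 5.95
tool_pos: [0.564, 0.2202, 0.2463]
tool_rot: [-0.129, 0.987, 0.091, -0.009]
contact_force: [0.9, -0.3, 0.7]
gripper_width: 0.191
```

```bash
python3 - <<'E'
from h import *
show(); D=np.deg2rad
for th in D([75,77,80,83,85,87]): row(lid(th,th,.025,.0,.017),Rlid(th))
E
```

```text
t 5.95 pos [0.564  0.2202 0.2463] z [-0.042  0.253 -0.966] y [ 0.178 -0.95  -0.257] q [ 0.129 -0.022  1.679  0.26   1.496  1.494] F [ 0.9 -0.3  0.7] w 0.191
row d [-0.03  0.06  0.06] r [ 0.002 -0.004  0.005]
row d [-0.03 -0.57  0.1 ] r [-0.033 -0.004  0.005]
row d [-0.02 -1.5   0.2 ] r [-0.085 -0.005  0.005]
row d [-0.02 -2.43  0.35] r [-0.137 -0.005  0.005]
row d [-0.02 -3.04  0.47] r [-0.172 -0.005  0.005]
row d [-0.01 -3.65  0.62] r [-0.207 -0.005  0.005]
```

>>> {"op": "play_rows", "data": {"commands": [{"dx":0,"dy":-0.6,"dz":0.1,"rx":-0.035,"ry":0,"rz":0,"claw":0.83},{"dx":0,"dy":-1.4,"dz":0.2,"rx":-0.08,"ry":0,"rz":0,"claw":0.84},{"dx":0,"dy":-2.1,"dz":0.3,"rx":-0.12,"ry":0,"rz":0,"claw":0.84},{"dx":0,"dy":-2.8,"dz":0.4,"rx":-0.16,"ry":0,"rz":0,"claw":0.84},{"dx":0,"dy":-3.5,"dz":0.6,"rx":-0.2,"ry":0,"rz":0,"claw":0.84}]}}

```text
time: 6.45
tool_pos: [0.5572, 0.256, 0.2504]
tool_rot: [-0.029, 0.995, 0.092, 0.001]
contact_force: [0.3, -0.7, 0.4]
gripper_width: 0.16
```

```bash
python3 - <<'E'
from h import *
from plant import grab_frame
show(); D=np.deg2rad
for th in D([87,89,91,93,95,97,99,101,103]): row(lid(th,th,.025,.0,.014),Rlid(th))
s=grab_frame('side'); cv2.imwrite('pics/s6.png',cv2.resize(s[120:340,130:350],(600,600)))
E
```

```text
t 6.45 pos [0.5572 0.256  0.2504] z [-0.004  0.058 -0.998] y [ 0.183 -0.981 -0.058] q [2.830e-01 1.000e-03 1.634e+00 5.700e-02 1.494e+00 1.665e+00] F [ 0.3 -0.7  0.4] w 0.16
row d [-0.01  0.12  0.07] r [-0.006 -0.007  0.005]
row d [-0.   -0.51  0.11] r [-0.041 -0.007  0.005]
row d [-0.   -1.13  0.17] r [-0.076 -0.007  0.004]
row d [ 0.   -1.75  0.25] r [-0.111 -0.007  0.004]
row d [ 0.   -2.37  0.36] r [-0.146 -0.007  0.004]
row d [ 0.01 -2.98  0.48] r [-0.18  -0.007  0.004]
row d [ 0.01 -3.59  0.63] r [-0.215 -0.007  0.004]
row d [ 0.01 -4.19  0.8 ] r [-0.25  -0.007  0.004]
row d [ 0.01 -4.79  0.99] r [-0.285 -0.007  0.004]
```

View pics/s6.png

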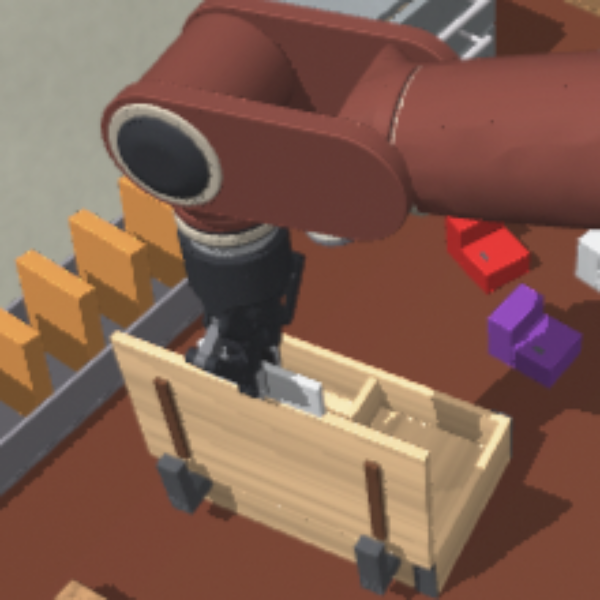

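>>> {"op": "play_rows", "data": {"commands": [{"dx":0,"dy":-0.5,"dz":0.1,"rx":-0.04,"ry":0,"rz":0,"claw":0.84},{"dx":0,"dy":-1.1,"dz":0.2,"rx":-0.076,"ry":0,"rz":0,"claw":0.84},{"dx":0,"dy":-1.75,"dz":0.25,"rx":-0.11,"ry":0,"rz":0,"claw":0.84},{"dx":0,"dy":-2.4,"dz":0.35,"rx":-0.146,"ry":0,"rz":0,"claw":0.84},{"dx":0,"dy":-3,"dz":0.5,"rx":-0.18,"ry":0,"rz":0,"claw":0.84}]}}

```text
time: 7.0
tool_pos: [0.5508, 0.2882, 0.2477]
tool_rot: [0.06, 0.994, 0.093, 0.009]
contact_force: [0.3, -0.2, 0.5]
gripper_width: 0.166
```

```bash
python3 - <<'E'
from h import *
show(); D=np.deg2rad
for th in D([97,98,99,100,101,102,103]): row(lid(th,th,.025,.0,.014),Rlid(th))
E
```

```text
t 7.0 pos [0.5508 0.2882 0.2477] z [ 0.03  -0.117 -0.993] y [ 0.183 -0.976  0.121] q [ 0.416  0.057  1.584 -0.12   1.521  1.809] F [ 0.3 -0.2  0.5] w 0.166
row d [0.04 0.28 0.07] r [-0.001 -0.008  0.006]
row d [ 0.05 -0.03  0.09] r [-0.018 -0.008  0.005]
row d [ 0.05 -0.35  0.11] r [-0.036 -0.008  0.005]
row d [ 0.05 -0.66  0.13] r [-0.053 -0.008  0.005]
row d [ 0.05 -0.97  0.17] r [-0.071 -0.009  0.005]
row d [ 0.05 -1.28  0.2 ] r [-0.088 -0.009  0.005]
row d [ 0.05 -1.59  0.24] r [-0.106 -0.009  0.005]
```

>>> {"op": "play_rows", "data": {"commands": [{"dx":0,"dy":-0.2,"dz":0.1,"rx":-0.02,"ry":0,"rz":0,"claw":0.84},{"dx":0,"dy":-0.45,"dz":0.1,"rx":-0.036,"ry":0,"rz":0,"claw":0.84},{"dx":0,"dy":-0.7,"dz":0.15,"rx":-0.055,"ry":0,"rz":0,"claw":0.84},{"dx":0,"dy":-0.95,"dz":0.2,"rx":-0.07,"ry":0,"rz":0,"claw":0.84},{"dx":0,"dy":-1.2,"dz":0.2,"rx":-0.085,"ry":0,"rz":0,"claw":0.84}]}}

```text
time: 7.5
tool_pos: [0.5487, 0.2996, 0.2441]
tool_rot: [0.103, 0.99, 0.092, 0.013]
contact_force: [0.6, -0.1, -1.2]
gripper_width: 0.16
```

```bash
python3 - <<'E'
from h import *
from plant import grab_frame
show(); D=np.deg2rad
for th in D([100,101,102,103,104]): row(lid(th,th,.025,.0,.014),Rlid(th))
s=grab_frame('side'); cv2.imwrite('pics/s7.png',cv2.resize(s[160:340,130:310],(600,600)))
s=grab_frame('top'); cv2.imwrite('pics/t7.png',cv2.resize(s[140:300,190:350],(600,600)))
E
```

```text
t 7.5 pos [0.5487 0.2996 0.2441] z [ 0.045 -0.201 -0.979] y [ 0.179 -0.962  0.206] q [ 0.47   0.092  1.561 -0.201  1.542  1.867] F [ 0.6 -0.1 -1.2] w 0.16
row d [ 0.05  0.54 -0.04] r [ 0.033 -0.008  0.005]
row d [ 0.05  0.23 -0.03] r [ 0.016 -0.009  0.005]
row d [ 0.05 -0.09 -0.02] r [-0.002 -0.009  0.004]
row d [ 0.05 -0.4  -0.  ] r [-0.019 -0.009  0.004]
row d [ 0.05 -0.71  0.02] r [-0.037 -0.009  0.004]
```

View pics/s7.png

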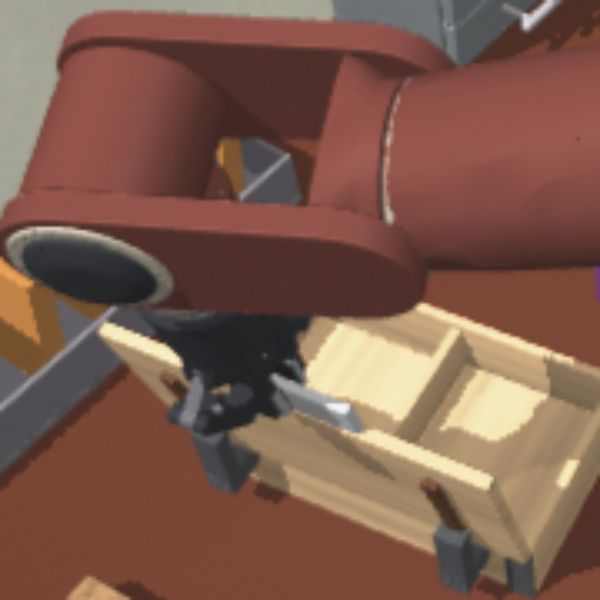

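View pics/t7.png

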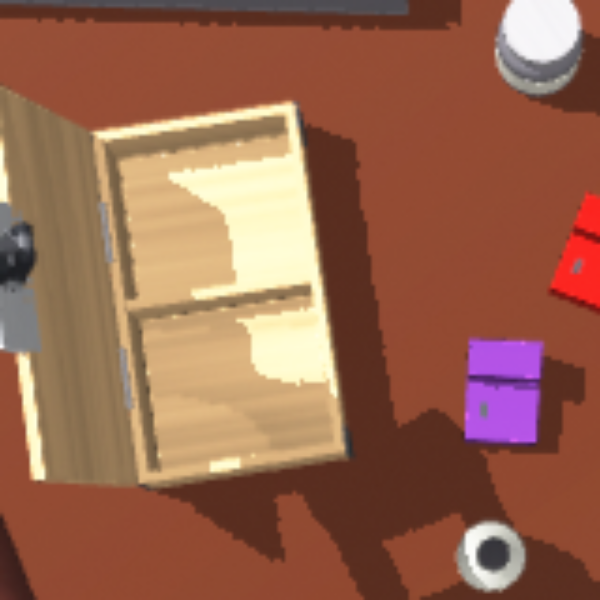

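>>> {"op": "play_rows", "data": {"commands": [{"dx":0,"dy":-0.3,"dz":0,"rx":-0.01,"ry":0,"rz":0,"claw":0.84},{"dx":0,"dy":-0.5,"dz":0,"rx":-0.02,"ry":0,"rz":0,"claw":0.84},{"dx":0,"dy":-0.6,"dz":0,"rx":-0.02,"ry":0,"rz":0,"claw":0.84},{"dx":0,"dy":-0.6,"dz":0,"rx":-0.02,"ry":0,"rz":0,"claw":0.78},{"dx":0,"dy":-0.6,"dz":0,"rx":-0.02,"ry":0,"rz":0,"claw":0.72}]}}

```text
time: 8.1
tool_pos: [0.5475, 0.3059, 0.2426]
tool_rot: [0.112, 0.989, 0.092, 0.014]
contact_force: [-0.8, 0.2, 0.1]
gripper_width: 0.281
```

```bash
python3 - <<'E'
from h import *
show(); D=np.deg2rad
for th in D([100,101,102,103,104]): row(lid(th,th,.025,.0,.014),Rlid(th))
E
```

```text
t 8.1 pos [0.5475 0.3059 0.2426] z [ 0.048 -0.219 -0.974] y [ 0.179 -0.958  0.224] q [ 0.488  0.104  1.552 -0.218  1.548  1.885] F [-0.8  0.2  0.1] w 0.281
row d [ 0.05  1.2  -0.03] r [ 0.052 -0.008  0.005]
row d [ 0.05  0.88 -0.03] r [ 0.034 -0.008  0.005]
row d [ 0.06  0.57 -0.02] r [ 0.017 -0.008  0.005]
row d [ 0.06  0.26 -0.01] r [-0.001 -0.008  0.005]
row d [ 0.06 -0.05  0.  ] r [-0.018 -0.008  0.005]
```

>>> {"op": "play_rows", "data": {"commands": [{"dx":0,"dy":0,"dz":0,"rx":0,"ry":0,"rz":0,"claw":0.6},{"dx":0,"dy":0,"dz":-0.5,"rx":0,"ry":0,"rz":0,"claw":0.5},{"dx":0,"dy":0,"dz":-2,"rx":0,"ry":0,"rz":0,"claw":0.4},{"dx":0,"dy":0,"dz":-5,"rx":0,"ry":0,"rz":0,"claw":0.3},{"dx":0,"dy":0,"dz":-9,"rx":0,"ry":0,"rz":0,"claw":0.2}]}}

```text
time: 8.6
tool_pos: [0.5423, 0.3256, 0.3302]
tool_rot: [0.113, 0.989, 0.092, 0.013]
contact_force: [0.3, -0.6, 0.0]
gripper_width: 0.797
```

```bash
python3 - <<'E'
from h import *
from plant import grab_frame
show()
s=grab_frame('side'); cv2.imwrite('pics/s8.png',s)
t=grab_frame('top'); cv2.imwrite('pics/t8.png',t)
Q=plane('top',[(401.2,241.8),(395.5,279.8),(416,282.5),(420,244)],.026)
row([.45,-.32,.25],Rdown(np.deg2rad(-79.7)))
E
```

```text
t 8.6 pos [0.5423 0.3256 0.3302] z [ 0.046 -0.22  -0.974] y [ 0.18  -0.958  0.225] q [ 0.518  0.088  1.425 -0.218  1.697  1.883] F [ 0.3 -0.6  0. ] w 0.797
row d [-21.59  58.48  21.94] r [ 0.222 -0.021  0.006]
```

View pics/s8.png

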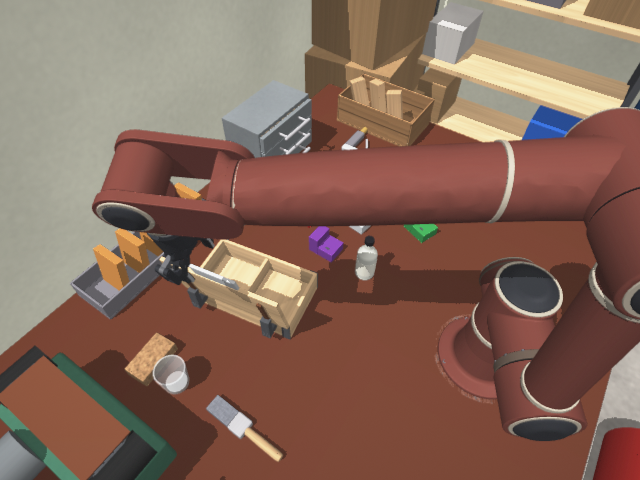

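View pics/t8.png

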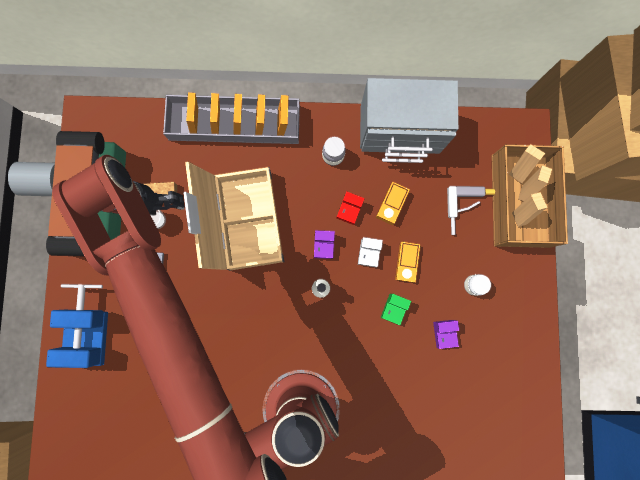

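```bash
python3 - <<'E'
from h import *
row([.50,.10,.34],Rdown(np.deg2rad(-88)))
row([.46,-.14,.32],Rdown(np.deg2rad(-97.3)))
t=cv2.imread('pics/t8.png'); cv2.imwrite('pics/t8c.png',cv2.resize(t[150:280,180:300],None,fx=4.6,fy=4.6,interpolation=cv2.INTER_CUBIC))
E
```

```text
row d [-8.66 21.07  4.54] r [ 0.22  -0.037  0.15 ]
row d [-17.11  42.94  11.35] r [ 0.217 -0.055  0.312]
```

View pics/t8c.png

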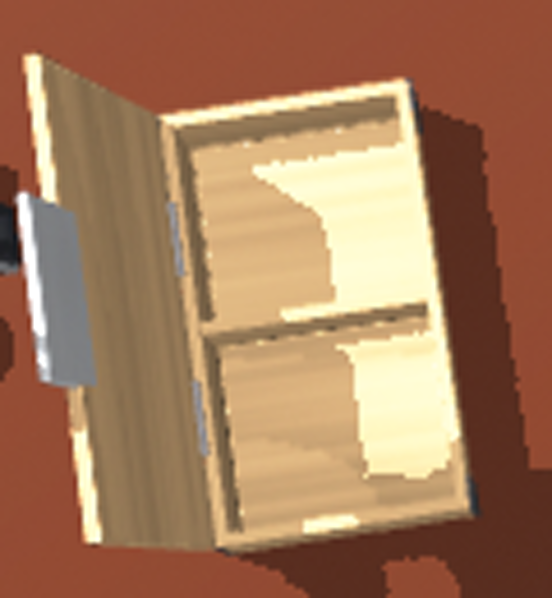

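>>> {"op": "play_rows", "data": {"commands": [{"dx":-1.5,"dy":3.8,"dz":0,"rx":0.02,"ry":0,"rz":0,"claw":0},{"dx":-3.3,"dy":8,"dz":1,"rx":0.07,"ry":-0.01,"rz":0.03,"claw":0},{"dx":-5.1,"dy":12.3,"dz":2.2,"rx":0.12,"ry":-0.02,"rz":0.07,"claw":0},{"dx":-6.9,"dy":16.7,"dz":3.4,"rx":0.17,"ry":-0.03,"rz":0.11,"claw":0},{"dx":-8.7,"dy":21.1,"dz":4.5,"rx":0.22,"ry":-0.037,"rz":0.15,"claw":0}]}}

```text
time: 9.2
tool_pos: [0.4991, 0.0986, 0.3415]
tool_rot: [-0.001, 1.0, 0.017, 0.001]
contact_force: [0.8, -1.1, 0.2]
gripper_width: 1.001
```

```bash
python3 - <<'E'
from h import *
show()
row([.46,-.14,.32],Rdown(np.deg2rad(-97.3)))
E
```

```text
t 9.2 pos [0.4991 0.0986 0.3415] z [ 0.002  0.002 -1.   ] y [ 0.035 -0.999 -0.002] q [ 0.048 -0.271  1.731  0.002  1.679  1.584] F [ 0.8 -1.1  0.2] w 1.001
row d [-4.74 23.71  2.09] r [-0.002 -0.002  0.162]
```

>>> {"op": "play_rows", "data": {"commands": [{"dx":-0.9,"dy":4.7,"dz":0,"rx":0,"ry":0,"rz":0.03,"claw":0},{"dx":-1.8,"dy":9.5,"dz":0.5,"rx":0,"ry":0,"rz":0.06,"claw":0},{"dx":-2.8,"dy":14.2,"dz":1,"rx":0,"ry":0,"rz":0.1,"claw":0},{"dx":-3.8,"dy":19,"dz":1.5,"rx":0,"ry":0,"rz":0.13,"claw":0},{"dx":-4.7,"dy":23.7,"dz":2,"rx":0,"ry":0,"rz":0.162,"claw":0}]}}

```text
time: 9.7
tool_pos: [0.4598, -0.1416, 0.3221]
tool_rot: [-0.001, 0.998, -0.064, 0.002]
contact_force: [0.4, 0.0, 0.3]
gripper_width: 1.005
```

```bash
python3 - <<'E'
from h import *
from plant import grab_frame
show()
row([.452,-.322,.15],Rdown(np.deg2rad(-97.3)))
for n in('side','top'): cv2.imwrite(f'pics/{n}9.png',grab_frame(n))
s=cv2.imread('pics/side9.png');t=cv2.imread('pics/top9.png')
cv2.imwrite('pics/s9c.png',cv2.resize(s[200:345,180:325],None,fx=4,fy=4,interpolation=cv2.INTER_CUBIC))
cv2.imwrite('pics/t9c.png',cv2.resize(t[150:280,170:300],None,fx=4.6,fy=4.6,interpolation=cv2.INTER_CUBIC))
E
```

```text
t 9.7 pos [ 0.4598 -0.1416  0.3221] z [ 0.004  0.001 -1.   ] y [-0.128 -0.992 -0.002] q [-0.455 -0.339  1.817  0.003  1.661  1.244] F [0.4 0.  0.3] w 1.005
row d [ 1.47 18.02 17.19] r [-0.002 -0.004 -0.001]
```

View pics/s9c.png

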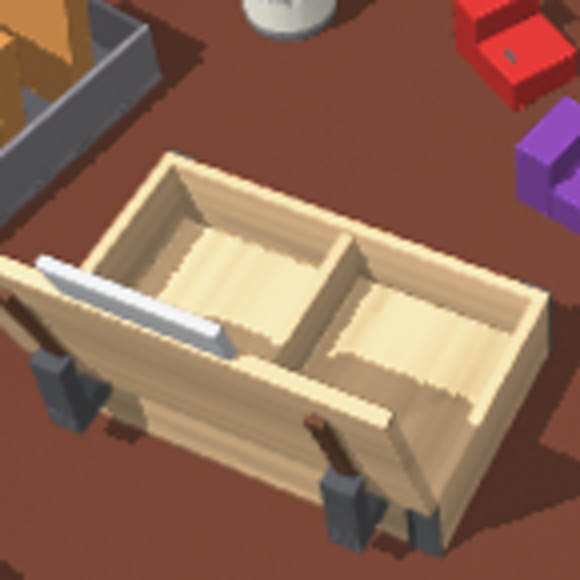

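View pics/t9c.png

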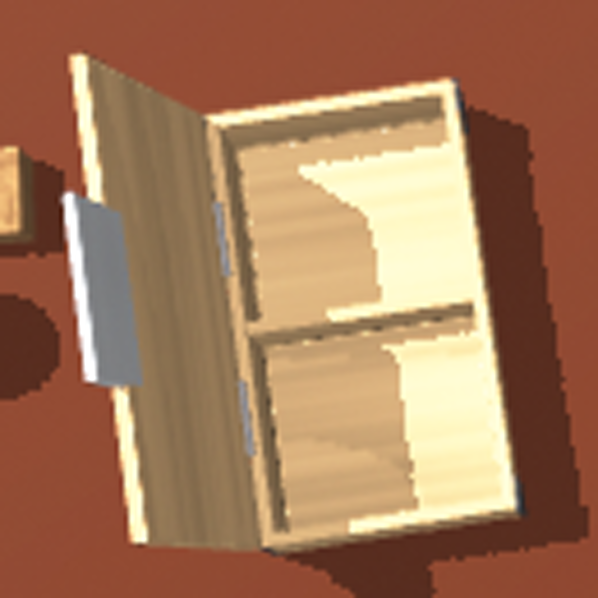

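View pics/top9.png

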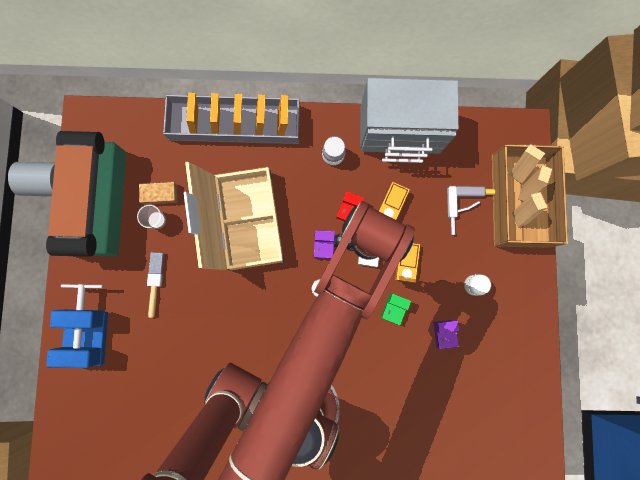

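```bash
python3 - <<'E'
from h import *
C=HINGE-.083*XC; C[2]=0
def vplane(n,uv,u0,ax=XC):
    K,R,t=cam(n); c=-R.T@t; d=R.T@np.linalg.inv(K)@np.array([*uv,1.]); k=(u0-ax@(c-C))/(ax@d); P=c+k*d; return P[2].round(4), ((P-C)@XC).round(3), ((P-C)@YC).round(3)
s=cv2.imread('pics/side9.png'); t=cv2.imread('pics/top9.png')
sc=lambda x,y:(180+x/4-.375,200+y/4-.375)
tc=lambda x,y:(170+x/4.6-.4,150+y/4.6-.4)
print('side front wall: far bay floor',[vplane('side',sc(*p),-.075) for p in((210,228),(265,248),(315,268))])
print('near bay floor',[vplane('side',sc(*p),-.075) for p in((375,287),(440,309),(505,331))])
print('rim inner',[vplane('side',sc(*p),-.075) for p in((250,195),(450,268))])
print('top hinge wall far floor',[vplane('top',tc(*p),.075) for p in((245,170),(258,290))],'near',[vplane('top',tc(*p),.075) for p in((272,370),(285,500))])
# intensity profiles along lines in side view, perpendicular to front wall
g=cv2.cvtColor(s,cv2.COLOR_BGR2GRAY)
for nm,y in(('far',-.0705),('near',.0705),('far2',-.10),('near2',.04)):
    zs=np.arange(.075,.0,-.003); P=[C+XC*-.075+YC*y+Z*z for z in zs]; uv=proj('side',P)
    v=cv2.remap(g,uv[:,0].astype(np.float32)[None],uv[:,1].astype(np.float32)[None],cv2.INTER_LINEAR)[0]
    print(nm,[(int(z*1000+.5),int(x)) for z,x in zip(zs,v)])
E
```

```text
side front wall: far bay floor [(np.float64(0.0109), np.float64(-0.075), np.float64(-0.117)), (np.float64(0.0121), np.float64(-0.075), np.float64(-0.072)), (np.float64(0.0109), np.float64(-0.075), np.float64(-0.032))]
near bay floor [(np.float64(0.0158), np.float64(-0.075), np.float64(0.016)), (np.float64(0.0192), np.float64(-0.075), np.float64(0.066)), (np.float64(0.0226), np.float64(-0.075), np.float64(0.115))]
rim inner [(np.float64(0.071), np.float64(-0.075), np.float64(-0.076)), (np.float64(0.073), np.float64(-0.075), np.float64(0.076))]
top hinge wall far floor [(np.float64(-0.0272), np.float64(0.075), np.float64(-0.132)), (np.float64(-0.0117), np.float64(0.075), np.float64(-0.042))] near [(np.float64(-0.0256), np.float64(0.075), np.float64(0.013)), (np.float64(-0.0042), np.float64(0.075), np.float64(0.107))]
far [(75, 213), (72, 191), (69, 177), (66, 169), (63, 172), (60, 173), (57, 174), (54, 171), (51, 168), (48, 165), (45, 166), (42, 166), (39, 166), (36, 160), (33, 155), (30, 152), (27, 154), (24, 156), (21, 160), (18, 162), (15, 166), (12, 181), (9, 200), (6, 221), (3, 225)]
near [(75, 218), (72, 198), (69, 183), (66, 178), (63, 176), (60, 176), (57, 174), (54, 171), (51, 167), (48, 165), (45, 165), (42, 167), (39, 166), (36, 162), (33, 158), (30, 154), (27, 153), (24, 172), (21, 197), (18, 216), (15, 226), (12, 228), (9, 227), (6, 226), (3, 226)]
far2 [(75, 207), (72, 186), (69, 171), (66, 170), (63, 171), (60, 174), (57, 173), (54, 171), (51, 166), (48, 165), (45, 164), (42, 166), (39, 163), (36, 160), (33, 155), (30, 153), (27, 152), (24, 156), (21, 159), (18, 162), (15, 173), (12, 192), (9, 222), (6, 227), (3, 231)]
near2 [(75, 218), (72, 202), (69, 182), (66, 177), (63, 175), (60, 176), (57, 174), (54, 171), (51, 166), (48, 165), (45, 166), (42, 168), (39, 166), (36, 162), (33, 157), (30, 154), (27, 153), (24, 164), (21, 185), (18, 219), (15, 230), (12, 233), (9, 233), (6, 233), (3, 233)]
```

```bash
python3 - <<'E'
from h import *
C=HINGE-.083*XC
print('shallow',(C+.0705*YC).round(4))
for th in(1.7,1.8):
    E=HINGE+.204*(-XC*np.cos(th)+Z*np.sin(th))
    Pt=[E-.055*YC,E+.055*YC]
    print(th,'side crop',((proj('side',Pt)-[180,200])*4).round(0).tolist(),'top crop',((proj('top',Pt)-[170,150])*4.6).round(0).tolist())
# refine shallow bay rim in top image: predicted inner rim corners
P=[C+u*XC+v*YC+Z*(-C[2]+.07) for u in(-.075,.075) for v in(.004,.137)]
print('rim pred crop',((proj('top',P)-[170,150])*4.6).round(0).tolist())
E
```

```text
shallow [0.5024 0.1629 0.0705]
1.7 side crop [[60.0, 223.0], [241.0, 293.0]] top crop [[103.0, 186.0], [128.0, 375.0]]
1.8 side crop [[40.0, 255.0], [222.0, 327.0]] top crop [[70.0, 192.0], [94.0, 382.0]]
rim pred crop [[470.0, 299.0], [499.0, 498.0], [243.0, 334.0], [270.0, 534.0]]
```

```bash
python3 - <<'E'
from h import *
C=HINGE-.083*XC
t=cv2.imread('pics/top9.png')
c=t[160:275,220:300]; cv2.imwrite('pics/t9d.png',cv2.resize(c,None,fx=5,fy=5,interpolation=cv2.INTER_NEAREST))
g=cv2.cvtColor(t,cv2.COLOR_BGR2GRAY)
# profile along case x at rim height (z=.07), averaged over yc range of shallow bay
us=np.arange(-.100,-.055,.0015); acc=[]
for v in np.linspace(.03,.12,19):
    uv=proj('top',[C*[1,1,0]+u*XC+v*YC+.07*Z for u in us]).astype(np.float32)
    acc.append(cv2.remap(g,uv[:,0][None],uv[:,1][None],cv2.INTER_LINEAR)[0].astype(float))
print('front',[(round(u*1000,1),int(x)) for u,x in zip(us,np.mean(acc,0))])
us=np.arange(.055,.10,.0015); acc=[]
for v in np.linspace(.03,.12,19):
    uv=proj('top',[C*[1,1,0]+u*XC+v*YC+.07*Z for u in us]).astype(np.float32)
    acc.append(cv2.remap(g,uv[:,0][None],uv[:,1][None],cv2.INTER_LINEAR)[0].astype(float))
print('hinge',[(round(u*1000,1),int(x)) for u,x in zip(us,np.mean(acc,0))])
vs=np.arange(.12,.16,.0015); acc=[]
for u in np.linspace(-.06,.06,19):
    uv=proj('top',[C*[1,1,0]+u*XC+v*YC+.07*Z for v in vs]).astype(np.float32)
    acc.append(cv2.remap(g,uv[:,0][None],uv[:,1][None],cv2.INTER_LINEAR)[0].astype(float))
print('near',[(round(u*1000,1),int(x)) for u,x in zip(vs,np.mean(acc,0))])
E
```

```text
front [(np.float64(-100.0), 56), (np.float64(-98.5), 56), (np.float64(-97.0), 56), (np.float64(-95.5), 56), (np.float64(-94.0), 56), (np.float64(-92.5), 56), (np.float64(-91.0), 57), (np.float64(-89.5), 62), (np.float64(-88.0), 79), (np.float64(-86.5), 111), (np.float64(-85.0), 161), (np.float64(-83.5), 213), (np.float64(-82.0), 242), (np.float64(-80.5), 248), (np.float64(-79.0), 248), (np.float64(-77.5), 246), (np.float64(-76.0), 245), (np.float64(-74.5), 244), (np.float64(-73.0), 244), (np.float64(-71.5), 243), (np.float64(-70.0), 243), (np.float64(-68.5), 243), (np.float64(-67.0), 243), (np.float64(-65.5), 243), (np.float64(-64.0), 243), (np.float64(-62.5), 243), (np.float64(-61.0), 243), (np.float64(-59.5), 243), (np.float64(-58.0), 243), (np.float64(-56.5), 243), (np.float64(-55.0), 243)]
hinge [(np.float64(55.0), 177), (np.float64(56.5), 177), (np.float64(58.0), 177), (np.float64(59.5), 176), (np.float64(61.0), 176), (np.float64(62.5), 170), (np.float64(64.0), 142), (np.float64(65.5), 109), (np.float64(67.0), 97), (np.float64(68.5), 99), (np.float64(70.0), 102), (np.float64(71.
[... 486 characters left out ...]
near [(np.float64(120.0), 195), (np.float64(121.5), 198), (np.float64(123.0), 199), (np.float64(124.5), 198), (np.float64(126.0), 195), (np.float64(127.5), 191), (np.float64(129.0), 188), (np.float64(130.5), 186), (np.float64(132.0), 190), (np.float64(133.5), 198), (np.float64(135.0), 211), (np.float64(136.5), 223), (np.float64(138.0), 227), (np.float64(139.5), 228), (np.float64(141.0), 224), (np.float64(142.5), 208), (np.float64(144.0), 171), (np.float64(145.5), 134), (np.float64(147.0), 114), (np.float64(148.5), 100), (np.float64(150.0), 78), (np.float64(151.5), 61), (np.float64(153.0), 56), (np.float64(154.5), 56), (np.float64(156.0), 56), (np.float64(157.5), 57), (np.float64(159.0), 57)]
```

View pics/t9d.png

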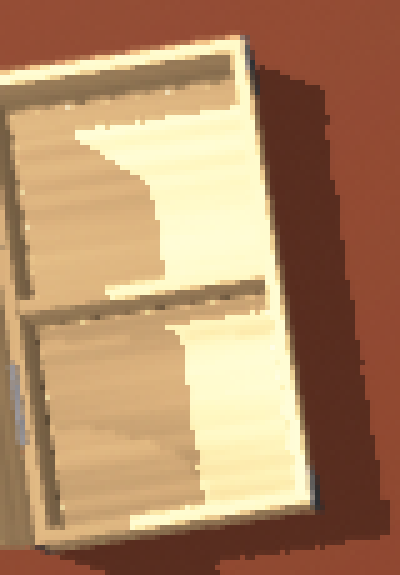

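>>> {"op": "play_rows", "data": {"commands": [{"dx":0.4,"dy":4.2,"dz":2.5,"rx":0,"ry":0,"rz":0,"claw":0},{"dx":0.8,"dy":8.4,"dz":5.1,"rx":0,"ry":0,"rz":0,"claw":0},{"dx":1.2,"dy":12.6,"dz":7.8,"rx":0,"ry":0,"rz":0,"claw":0},{"dx":1.5,"dy":16.6,"dz":10.8,"rx":0,"ry":0,"rz":0,"claw":0},{"dx":1.5,"dy":18,"dz":15,"rx":0,"ry":0,"rz":0,"claw":0}]}}

```text
time: 10.3
tool_pos: [0.4514, -0.3281, 0.173]
tool_rot: [0.002, 0.998, -0.068, 0.003]
contact_force: [1.1, 0.4, -0.2]
gripper_width: 0.998
```

```bash
python3 - <<'E'
from h import *
from plant import grab_frame
show()
row([.452,-.322,.004],Rdown(np.deg2rad(-97.3)))
for n in('side',): s=grab_frame(n)
t=grab_frame('top')
cv2.imwrite('pics/m10.png',np.hstack([cv2.resize(s[110:260,310:460],(400,400)),cv2.resize(t[190:310,350:470],(400,400))]))
E
```

```text
t 10.3 pos [ 0.4514 -0.3281  0.173 ] z [ 0.006 -0.005 -1.   ] y [-0.136 -0.991  0.004] q [-7.620e-01 -6.900e-02  1.832e+00  1.000e-03  1.371e+00  9.450e-01] F [ 1.1  0.4 -0.2] w 0.998
row d [-0.13 -0.67 16.9 ] r [ 0.004 -0.006 -0.009]
```

View pics/m10.png

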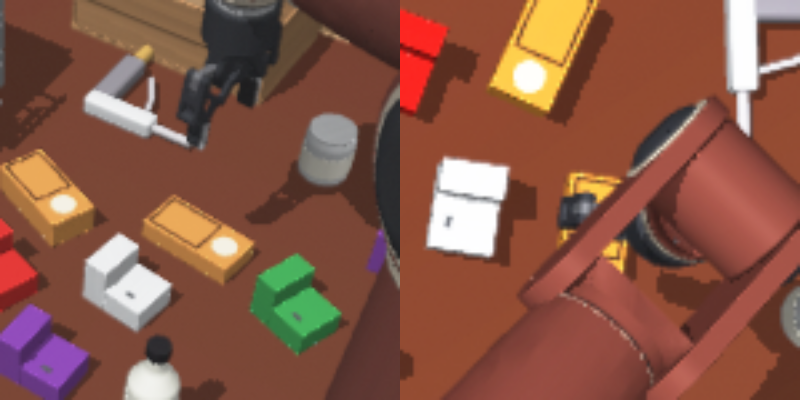

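>>> {"op": "play_rows", "data": {"commands": [{"dx":-0.1,"dy":-0.6,"dz":4,"rx":0.004,"ry":-0.006,"rz":-0.009,"claw":0},{"dx":-0.1,"dy":-0.7,"dz":8,"rx":0.004,"ry":-0.006,"rz":-0.009,"claw":0},{"dx":-0.1,"dy":-0.7,"dz":11,"rx":0.004,"ry":-0.006,"rz":-0.009,"claw":0},{"dx":-0.1,"dy":-0.7,"dz":13,"rx":0.004,"ry":-0.006,"rz":-0.009,"claw":0},{"dx":-0.1,"dy":-0.7,"dz":13,"rx":0.004,"ry":-0.006,"rz":-0.009,"claw":0}]}}

```text
time: 10.9
tool_pos: [0.4457, -0.3125, 0.033]
tool_rot: [-0.008, 0.998, -0.063, -0.008]
contact_force: [-1.0, -0.6, 0.0]
gripper_width: 1.007
```

```bash
python3 - <<'E'
from h import *
from plant import grab_frame
show()
row([.452,-.322,.004],Rdown(np.deg2rad(-97.3)))
for n in('side',): s=grab_frame(n)
t=grab_frame('top')
cv2.imwrite('pics/m11.png',np.hstack([cv2.resize(s[150:230,340:420],(400,400)),cv2.resize(t[220:300,370:450],(400,400))]))
E
```

```text
t 10.9 pos [ 0.4457 -0.3125  0.033 ] z [-0.016  0.017 -1.   ] y [-0.126 -0.992 -0.014] q [-7.490e-01  8.700e-02  1.931e+00  1.000e-03  1.146e+00  9.470e-01] F [-1.  -0.6  0. ] w 1.007
row d [0.8  0.9  2.88] r [-0.014  0.018  0.001]
```

View pics/m11.png

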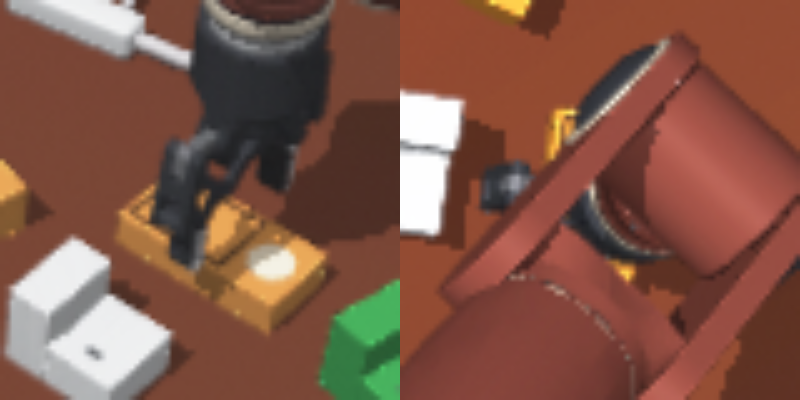

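>>> {"op": "play_rows", "data": {"commands": [{"dx":0.8,"dy":0.9,"dz":0,"rx":-0.014,"ry":0.018,"rz":0,"claw":0},{"dx":0.8,"dy":0.9,"dz":0,"rx":-0.014,"ry":0.018,"rz":0,"claw":0}]}}

```text
time: 11.2
tool_pos: [0.4568, -0.3269, 0.0395]
tool_rot: [0.004, 0.998, -0.063, 0.005]
contact_force: [0.3, -0.5, -0.2]
gripper_width: 0.997
```

```bash
python3 - <<'E'
from h import *
show()
row([.452,-.322,.004],Rdown(np.deg2rad(-97.3)))
E
```

```text
t 11.2 pos [ 0.4568 -0.3269  0.0395] z [ 0.01  -0.009 -1.   ] y [-0.126 -0.992  0.008] q [-0.754  0.094  1.911  0.     1.123  0.943] F [ 0.3 -0.5 -0.2] w 0.997
row d [-0.58 -0.45  3.54] r [ 0.008 -0.011  0.001]
```

>>> {"op": "play_rows", "data": {"commands": [{"dx":-0.4,"dy":-0.3,"dz":1,"rx":0.006,"ry":-0.008,"rz":0,"claw":0},{"dx":-0.4,"dy":-0.3,"dz":2,"rx":0.006,"ry":-0.008,"rz":0,"claw":0},{"dx":-0.4,"dy":-0.3,"dz":3,"rx":0.006,"ry":-0.008,"rz":0,"claw":0},{"dx":-0.4,"dy":-0.3,"dz":3.4,"rx":0.006,"ry":-0.008,"rz":0,"claw":0},{"dx":-0.4,"dy":-0.3,"dz":3.4,"rx":0.006,"ry":-0.008,"rz":0,"claw":0}]}}

```text
time: 11.7
tool_pos: [0.4525, -0.3229, 0.0037]
tool_rot: [-0.0, 0.998, -0.063, 0.0]
contact_force: [-1.0, -0.3, -0.4]
gripper_width: 1.0
```

```bash
python3 - <<'E'
from h import *
from plant import grab_frame
show()
row([.452,-.322,.004],Rdown(np.deg2rad(-97.3)))
s=grab_frame('side');show()
cv2.imwrite('pics/m12.png',cv2.resize(s[150:230,340:420],(500,500)))
E
```

```text
t 11.7 pos [ 0.4525 -0.3229  0.0037] z [ 0.001  0.    -1.   ] y [-0.126 -0.992 -0.   ] q [-7.540e-01  1.450e-01  1.926e+00  1.000e-03  1.070e+00  9.430e-01] F [-1.  -0.3 -0.4] w 1.0
row d [-0.06 -0.08 -0.03] r [-0.    -0.     0.001]
t 11.75 pos [ 0.453  -0.3233  0.0045] z [ 0.001 -0.001 -1.   ] y [-0.126 -0.992  0.001] q [-7.540e-01  1.450e-01  1.925e+00  1.000e-03  1.070e+00  9.430e-01] F [ 0.2 -0.2 -0.1] w 1.003
```

View pics/m12.png

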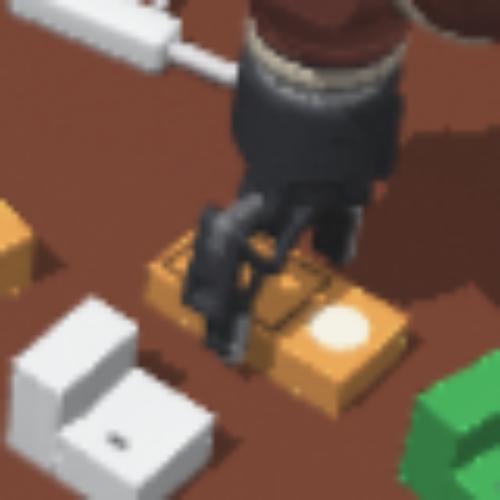

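>>> {"op": "play_rows", "data": {"commands": [{"dx":0,"dy":0,"dz":0,"rx":0,"ry":0,"rz":0,"claw":0.6},{"dx":0,"dy":0,"dz":0,"rx":0,"ry":0,"rz":0,"claw":0.6},{"dx":0,"dy":0,"dz":0,"rx":0,"ry":0,"rz":0,"claw":0.6},{"dx":0,"dy":0,"dz":0,"rx":0,"ry":0,"rz":0,"claw":0.6},{"dx":0,"dy":0,"dz":0,"rx":0,"ry":0,"rz":0,"claw":0.6}]}}

```text
time: 12.25
tool_pos: [0.4535, -0.3237, 0.0052]
tool_rot: [0.001, 0.998, -0.063, 0.001]
contact_force: [0.1, -0.9, 3.3]
gripper_width: 0.684
```

>>> {"op": "play_rows", "data": {"commands": [{"dx":0,"dy":0,"dz":-0.5,"rx":0,"ry":0,"rz":0,"claw":0.6},{"dx":0,"dy":0,"dz":-1.5,"rx":0,"ry":0,"rz":0,"claw":0.6},{"dx":0,"dy":0,"dz":-3,"rx":0,"ry":0,"rz":0,"claw":0.6},{"dx":0,"dy":0,"dz":-6,"rx":0,"ry":0,"rz":0,"claw":0.6},{"dx":0,"dy":0,"dz":-10,"rx":0,"ry":0,"rz":0,"claw":0.6}]}}

```text
time: 12.75
tool_pos: [0.452, -0.3224, 0.1051]
tool_rot: [-0.0, 0.998, -0.063, -0.0]
contact_force: [0.6, -0.4, -1.3]
gripper_width: 0.683
```

```bash
python3 - <<'E'
from h import *
from plant import grab_frame
show()
S=np.array([.5026,.1616,0])
row([.47,-.13,.28],Rdown(np.deg2rad(-60)));row(S+[0,0,.20],Rdown(A))
s=grab_frame('side')
cv2.imwrite('pics/m13.png',cv2.resize(s[120:260,310:450],(560,560)))
E
```

```text
t 12.75 pos [ 0.452  -0.3224  0.1051] z [-0.     0.001 -1.   ] y [-0.126 -0.992 -0.001] q [-7.540e-01  0.000e+00  1.885e+00  1.000e-03  1.257e+00  9.430e-01] F [ 0.6 -0.4 -1.3] w 0.683
row d [ -0.65 -19.33 -17.48] r [-0.001  0.    -0.65 ]
row d [ -1.09 -48.66  -9.45] r [-1.000e-03 -1.000e-03 -1.877e+00]
```

View pics/m13.png

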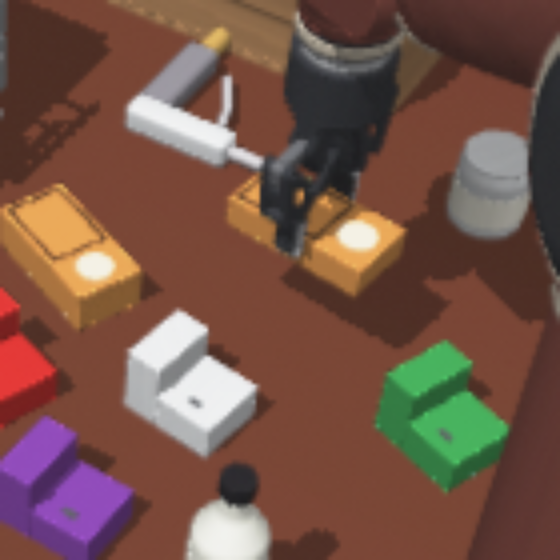

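>>> {"op": "play_rows", "data": {"commands": [{"dx":0,"dy":-0.5,"dz":-4,"rx":0,"ry":0,"rz":0,"claw":0.6},{"dx":0,"dy":-3,"dz":-8,"rx":0,"ry":0,"rz":-0.12,"claw":0.6},{"dx":-0.2,"dy":-7,"dz":-11,"rx":0,"ry":0,"rz":-0.25,"claw":0.6},{"dx":-0.4,"dy":-11,"dz":-14,"rx":0,"ry":0,"rz":-0.38,"claw":0.6},{"dx":-0.5,"dy":-15.5,"dz":-16,"rx":0,"ry":0,"rz":-0.51,"claw":0.6}]}}

```text
time: 13.3
tool_pos: [0.4694, -0.1695, 0.2775]
tool_rot: [0.007, 0.981, 0.193, 0.006]
contact_force: [1.0, -0.9, -0.5]
gripper_width: 0.692
```

```bash
python3 - <<'E'
from h import *
show()
S=np.array([.5026,.1616,0])
row(S+[0,0,.25],Rdown(A))
E
```

```text
t 13.3 pos [ 0.4694 -0.1695  0.2775] z [ 0.015 -0.012 -1.   ] y [ 0.378 -0.926  0.016] q [-0.494 -0.291  1.852 -0.003  1.562  0.689] F [ 1.  -0.9 -0.5] w 0.692
row d [ 15.56 -29.44   2.41] r [ 0.02   0.003 -1.363]
```

>>> {"op": "play_rows", "data": {"commands": [{"dx":1.3,"dy":-2.5,"dz":0,"rx":0,"ry":0,"rz":-0.11,"claw":0.6},{"dx":2.9,"dy":-5.5,"dz":0,"rx":0,"ry":0,"rz":-0.24,"claw":0.6},{"dx":4.5,"dy":-8.5,"dz":0,"rx":0,"ry":0,"rz":-0.37,"claw":0.6},{"dx":6.1,"dy":-11.5,"dz":0,"rx":0.01,"ry":0,"rz":-0.5,"claw":0.6},{"dx":7.7,"dy":-14.5,"dz":0,"rx":0.01,"ry":0,"rz":-0.63,"claw":0.6}]}}

```text
time: 13.8
tool_pos: [0.4857, -0.0049, 0.277]
tool_rot: [0.004, 0.872, 0.489, 0.003]
contact_force: [-0.3, -0.1, -1.1]
gripper_width: 0.684
```

```bash
python3 - <<'E'
from h import *
show()
S=np.array([.5026,.1616,0])
row(S+[0,0,.25],Rdown(A))
E
```

```text
t 13.8 pos [ 0.4857 -0.0049  0.277 ] z [ 0.01  -0.004 -1.   ] y [ 0.854 -0.521  0.011] q [-0.162 -0.32   1.876 -0.003  1.575  0.386] F [-0.3 -0.1 -1.1] w 0.684
row d [15.08 -7.26  2.64] r [ 0.011  0.002 -0.728]
```

>>> {"op": "play_rows", "data": {"commands": [{"dx":3,"dy":-1.5,"dz":0,"rx":0,"ry":0,"rz":-0.14,"claw":0.6},{"dx":6.5,"dy":-3.1,"dz":0,"rx":0,"ry":0,"rz":-0.28,"claw":0.6},{"dx":10,"dy":-4.8,"dz":0.5,"rx":0,"ry":0,"rz":-0.42,"claw":0.6},{"dx":13,"dy":-6.2,"dz":1,"rx":0.01,"ry":0,"rz":-0.57,"claw":0.6},{"dx":15.1,"dy":-7.3,"dz":1.5,"rx":0.01,"ry":0,"rz":-0.71,"claw":0.6}]}}

```text
time: 14.3
tool_pos: [0.5021, 0.164, 0.2624]
tool_rot: [0.001, 0.645, 0.764, -0.0]
contact_force: [0.1, 0.3, -1.5]
gripper_width: 0.683
```

```bash
python3 - <<'E'
from h import *
from plant import grab_frame
show()
S=np.array([.5026,.1616,0])
row(S+[0,0,.15],Rdown(A))
s=grab_frame('side');t=grab_frame('top')
cv2.imwrite('pics/m14.png',np.hstack([cv2.resize(s[180:340,170:330],(400,400)),cv2.resize(t[150:290,180:320],(400,400))]))
E
```

```text
t 14.3 pos [0.5021 0.164  0.2624] z [ 0.002 -0.002 -1.   ] y [0.986 0.169 0.002] q [ 0.176 -0.199  1.8   -0.002  1.539  0.007] F [ 0.1  0.3 -1.5] w 0.683
row d [-0.22 -0.02 11.24] r [ 0.002  0.002 -0.01 ]
```

View pics/m14.png

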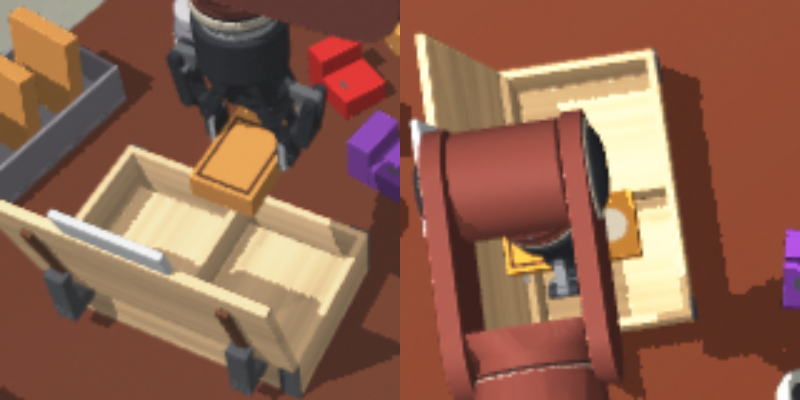

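```bash
python3 - <<'E'
from h import *
from plant import grab_frame
s=grab_frame('side');t=grab_frame('top')
cv2.imwrite('pics/s15.png',cv2.resize(s[40:340,130:530],(800,600)));cv2.imwrite('pics/t15.png',cv2.resize(t[130:330,150:350],(600,600)))
E
```

```text
(no output)
```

View pics/s15.png

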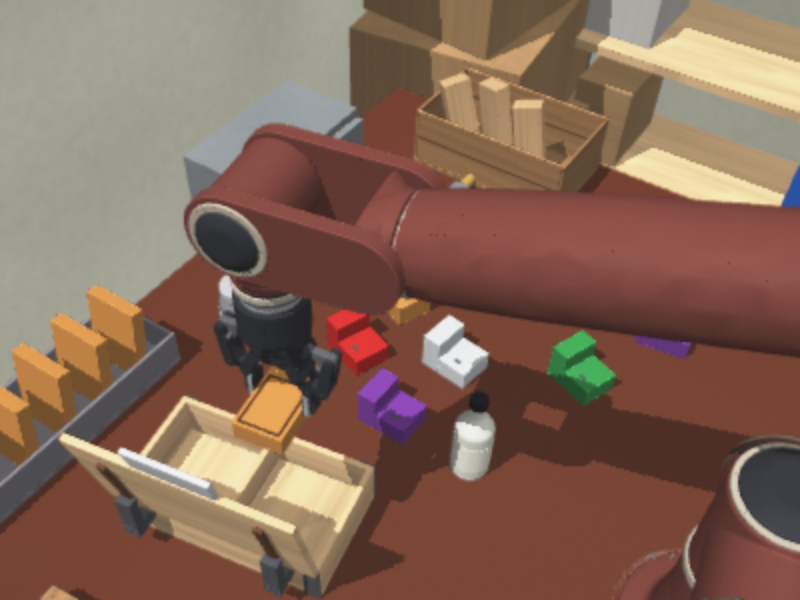

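View pics/t15.png

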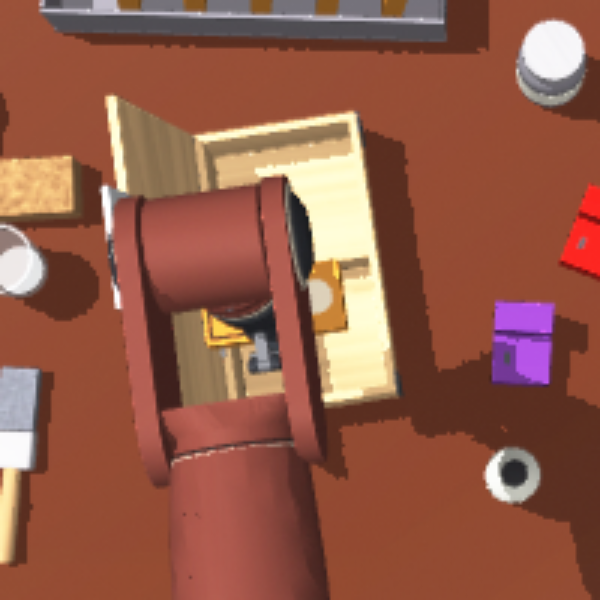

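```bash
python3 - <<'E'
from h import *
print(tri((244,159),(188.5,210)))
print(tri((244,159),(190,206)))
# fork bottom at left cap: side px bottom of disc ring
for z in(.4,.45,.5,.55): print(z,plane('side',(244,159),z).round(3),plane('top',[(188.5,210),(248,190),(254,208)],z).round(3).tolist())
E
```

```text
(array([0.49843277, 0.22330335, 0.54526172]), np.float64(0.011075492298133151))
(array([0.50509675, 0.22036316, 0.54089045]), np.float64(0.014953052852365176))
0.4 [[0.614 0.102 0.4  ]] [[0.531, 0.266, 0.4], [0.582, 0.13, 0.4], [0.54, 0.115, 0.4]]
0.45 [[0.571 0.143 0.45 ]] [[0.522, 0.253, 0.45], [0.571, 0.123, 0.45], [0.53, 0.108, 0.45]]
0.5 [[0.529 0.184 0.5  ]] [[0.513, 0.24, 0.5], [0.56, 0.116, 0.5], [0.521, 0.102, 0.5]]
0.55 [[0.486 0.225 0.55 ]] [[0.504, 0.227, 0.55], [0.548, 0.109, 0.55], [0.512, 0.096, 0.55]]
```

>>> {"op": "play_rows", "data": {"commands": [{"dx":-0.2,"dy":0,"dz":2.5,"rx":0,"ry":0,"rz":-0.01,"claw":0.6},{"dx":-0.2,"dy":0,"dz":5.5,"rx":0,"ry":0,"rz":-0.01,"claw":0.6},{"dx":-0.2,"dy":0,"dz":8.5,"rx":0,"ry":0,"rz":-0.01,"claw":0.6},{"dx":-0.2,"dy":0,"dz":10.5,"rx":0,"ry":0,"rz":-0.01,"claw":0.6},{"dx":-0.2,"dy":0,"dz":11.2,"rx":0,"ry":0,"rz":-0.01,"claw":0.6}]}}

```text
time: 15.0
tool_pos: [0.5012, 0.1584, 0.1479]
tool_rot: [0.0, 0.645, 0.764, -0.002]
contact_force: [0.1, -0.6, -0.6]
gripper_width: 0.686
```

```bash
python3 - <<'E'
from h import *
from plant import grab_frame
show()
S=np.array([.5026,.1616,0])
row(S+[0,0,.04],Rdown(A))
s=grab_frame('side');t=grab_frame('top')
cv2.imwrite('pics/m16.png',np.hstack([cv2.resize(s[200:340,170:310],(400,400)),cv2.resize(t[150:290,180:320],(400,400))]))
E
```

```text
t 15.0 pos [0.5012 0.1584 0.1479] z [-0.002 -0.004 -1.   ] y [ 0.986  0.168 -0.003] q [ 0.166 -0.118  1.922 -0.004  1.34  -0.002] F [ 0.1 -0.6 -0.6] w 0.686
row d [ 0.33  0.23 10.79] r [-0.003  0.003 -0.011]
```

View pics/m16.png

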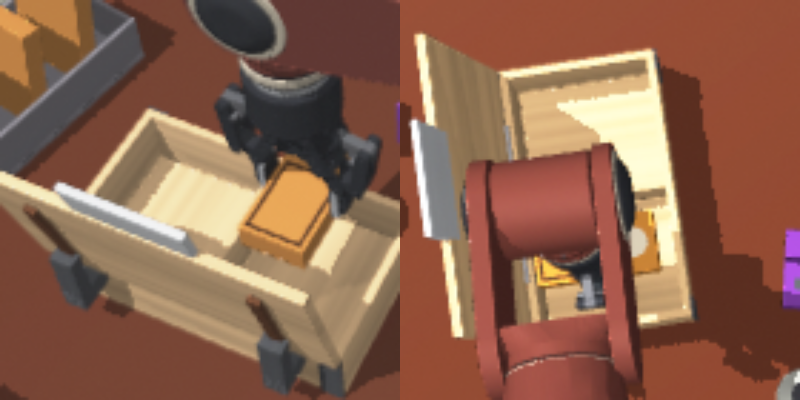

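>>> {"op": "play_rows", "data": {"commands": [{"dx":0.3,"dy":0.2,"dz":2,"rx":0,"ry":0,"rz":-0.01,"claw":0.6},{"dx":0.3,"dy":0.2,"dz":4.5,"rx":0,"ry":0,"rz":-0.01,"claw":0.6},{"dx":0.3,"dy":0.2,"dz":7,"rx":0,"ry":0,"rz":-0.01,"claw":0.6},{"dx":0.3,"dy":0.2,"dz":9,"rx":0,"ry":0,"rz":-0.01,"claw":0.6},{"dx":0.3,"dy":0.2,"dz":10,"rx":0,"ry":0,"rz":-0.01,"claw":0.6}]}}

```text
time: 15.6
tool_pos: [0.504, 0.1615, 0.0497]
tool_rot: [0.001, 0.641, 0.767, -0.001]
contact_force: [0.3, 0.6, -1.2]
gripper_width: 0.687
```

```bash
python3 - <<'E'
from h import *
from plant import grab_frame
show()
S=np.array([.5026,.1616,0])
row(S+[0,0,.027],Rdown(A))
s=grab_frame('side');t=grab_frame('top');show()
cv2.imwrite('pics/m17.png',np.hstack([cv2.resize(s[200:340,170:310],(400,400)),cv2.resize(t[150:290,180:320],(400,400))]))
E
```

```text
t 15.6 pos [0.504  0.1615 0.0497] z [ 0.    -0.003 -1.   ] y [ 0.984  0.178 -0.   ] q [ 0.171  0.013  1.976 -0.004  1.153 -0.006] F [ 0.3  0.6 -1.2] w 0.687
row d [ 0.04 -0.14  2.27] r [-0.     0.003 -0.001]
t 15.7 pos [0.5036 0.1616 0.0497] z [-0.001 -0.004 -1.   ] y [ 0.984  0.178 -0.001] q [ 0.171  0.013  1.976 -0.004  1.154 -0.006] F [ 0.1 -0.1 -1.4] w 0.683
```

View pics/m17.png

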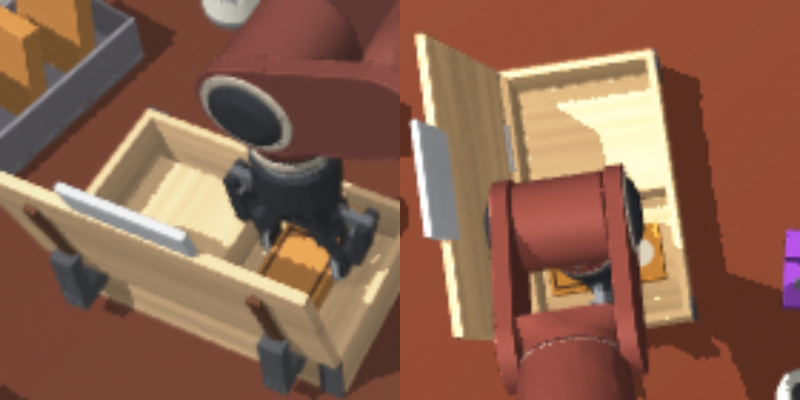

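>>> {"op": "play_rows", "data": {"commands": [{"dx":0,"dy":0,"dz":0.6,"rx":0,"ry":0,"rz":0,"claw":0.6},{"dx":0,"dy":0,"dz":1.2,"rx":0,"ry":0,"rz":0,"claw":0.6},{"dx":0,"dy":0,"dz":1.6,"rx":0,"ry":0,"rz":0,"claw":0.6},{"dx":0,"dy":0,"dz":1.9,"rx":0,"ry":0,"rz":0,"claw":0.6},{"dx":0,"dy":0,"dz":2,"rx":0,"ry":0,"rz":0,"claw":0.6}]}}

```text
time: 16.2
tool_pos: [0.5035, 0.1615, 0.0293]
tool_rot: [0.001, 0.641, 0.767, -0.002]
contact_force: [-0.2, -0.2, -1.8]
gripper_width: 0.688
```

>>> {"op": "play_rows", "data": {"commands": [{"dx":0,"dy":0,"dz":0.1,"rx":0,"ry":0,"rz":0,"claw":0.6},{"dx":0,"dy":0,"dz":0.15,"rx":0,"ry":0,"rz":0,"claw":0.6}]}}

```text
time: 16.4
tool_pos: [0.5035, 0.1615, 0.0278]
tool_rot: [0.001, 0.641, 0.767, -0.002]
contact_force: [0.1, -0.0, -1.1]
gripper_width: 0.684
```

No contact yet (about −1.5 N, the plaque's weight), so I go down in 1 mm steps.

>>> {"op": "play_rows", "data": {"commands": [{"dx":0,"dy":0,"dz":0.1,"rx":0,"ry":0,"rz":0,"claw":0.6},{"dx":0,"dy":0,"dz":0.1,"rx":0,"ry":0,"rz":0,"claw":0.6}]}}

```text
time: 16.6
tool_pos: [0.5037, 0.1615, 0.0273]
tool_rot: [0.001, 0.641, 0.768, -0.002]
contact_force: [-1.6, -0.9, 1.2]
gripper_width: 0.684
```

>>> {"op": "play_rows", "data": {"commands": [{"dx":0,"dy":0,"dz":0.1,"rx":0,"ry":0,"rz":0,"claw":0.6},{"dx":0,"dy":0,"dz":0.1,"rx":0,"ry":0,"rz":0,"claw":0.6}]}}

```text
time: 16.8
tool_pos: [0.5039, 0.1616, 0.0272]
tool_rot: [0.001, 0.641, 0.768, -0.002]
contact_force: [-3.6, -0.1, 5.4]
gripper_width: 0.686
```

>>> {"op": "play_rows", "data": {"commands": [{"dx":0,"dy":0,"dz":0,"rx":0,"ry":0,"rz":0,"claw":0.25},{"dx":0,"dy":0,"dz":0,"rx":0,"ry":0,"rz":0,"claw":0.15},{"dx":0,"dy":0,"dz":0,"rx":0,"ry":0,"rz":0,"claw":0.15},{"dx":0,"dy":0,"dz":0,"rx":0,"ry":0,"rz":0,"claw":0.15}]}}

```text
time: 17.2
tool_pos: [0.5039, 0.1616, 0.0271]
tool_rot: [0.001, 0.641, 0.768, -0.002]
contact_force: [1.0, -0.2, 0.3]
gripper_width: 0.852
```

>>> {"op": "play_rows", "data": {"commands": [{"dx":0,"dy":0,"dz":-1,"rx":0,"ry":0,"rz":0,"claw":0.15},{"dx":0,"dy":0,"dz":-3,"rx":0,"ry":0,"rz":0,"claw":0.15},{"dx":0,"dy":0,"dz":-6,"rx":0,"ry":0,"rz":0,"claw":0.15},{"dx":0,"dy":0,"dz":-10,"rx":0,"ry":0,"rz":0,"claw":0.15},{"dx":0,"dy":0,"dz":-14,"rx":0,"ry":0,"rz":0,"claw":0.15}]}}

```text
time: 17.7
tool_pos: [0.5036, 0.162, 0.1687]
tool_rot: [0.001, 0.641, 0.768, -0.002]
contact_force: [-0.4, -0.9, -0.1]
gripper_width: 0.851
```

```bash
python3 - <<'E'
from h import *
from plant import grab_frame
show()
row([.48,-.08,.32],Rdown(A))
s=grab_frame('side');t=grab_frame('top')
cv2.imwrite('pics/m18.png',np.hstack([cv2.resize(s[200:340,170:310],(400,400)),cv2.resize(t[150:290,180:320],(400,400))]))
E
```

```text
t 17.7 pos [0.5036 0.162  0.1687] z [-0.001 -0.004 -1.   ] y [ 0.984  0.178 -0.002] q [ 0.172 -0.13   1.897 -0.003  1.377 -0.006] F [-0.4 -0.9 -0.1] w 0.851
row d [-23.44  -6.66 -15.04] r [-0.002  0.003 -0.001]
```

View pics/m18.png

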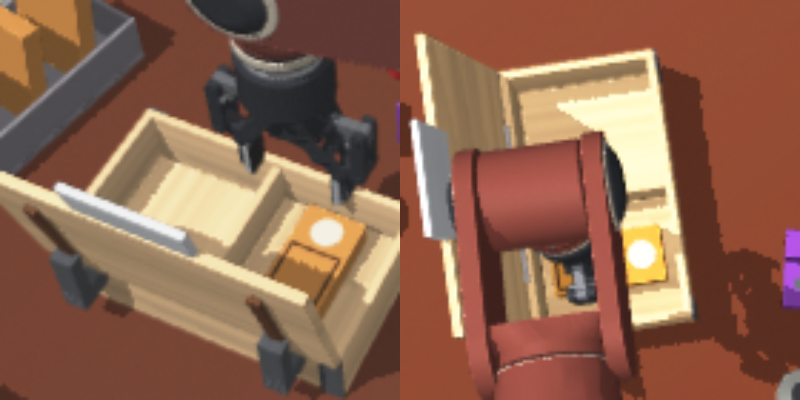

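>>> {"op": "play_rows", "data": {"commands": [{"dx":-1,"dy":0,"dz":-4,"rx":0,"ry":0,"rz":0,"claw":0.1},{"dx":-4,"dy":-1,"dz":-8,"rx":0,"ry":0,"rz":0,"claw":0.1},{"dx":-8,"dy":-2,"dz":-11,"rx":0,"ry":0,"rz":0,"claw":0.1},{"dx":-12,"dy":-3.5,"dz":-14,"rx":0,"ry":0,"rz":0,"claw":0.1},{"dx":-16.5,"dy":-5,"dz":-15,"rx":0,"ry":0,"rz":0,"claw":0.1}]}}

```text
time: 18.3
tool_pos: [0.4873, -0.007, 0.3289]
tool_rot: [0.008, 0.64, 0.768, 0.005]
contact_force: [0.6, -0.2, -0.0]
gripper_width: 0.902
```

>>> {"op": "play_rows", "data": {"commands": [{"dx":-4,"dy":-1,"dz":0,"rx":0,"ry":0,"rz":0,"claw":0.1},{"dx":-8,"dy":-2,"dz":0,"rx":0,"ry":0,"rz":0,"claw":0.1},{"dx":-12,"dy":-3,"dz":0,"rx":0,"ry":0,"rz":0,"claw":0.1},{"dx":-15,"dy":-4,"dz":0,"rx":0,"ry":0,"rz":0,"claw":0.1},{"dx":-15,"dy":-4,"dz":0,"rx":0,"ry":0,"rz":0,"claw":0.1}]}}

```text
time: 18.8
tool_pos: [0.4741, -0.1647, 0.3286]
tool_rot: [0.008, 0.642, 0.766, 0.005]
contact_force: [0.4, 0.6, 0.9]
gripper_width: 0.903
```

```bash
python3 - <<'E'
from h import *
from plant import grab_frame
show()
s=grab_frame('side');t=grab_frame('top')
cv2.imwrite('pics/side19.png',s);cv2.imwrite('pics/top19.png',t)
cv2.imwrite('pics/m19.png',np.hstack([cv2.resize(s[200:340,170:310],(400,400)),cv2.resize(t[150:290,180:320],(400,400))]))
E
```

```text
t 18.8 pos [ 0.4741 -0.1647  0.3286] z [ 0.018 -0.003 -1.   ] y [0.984 0.175 0.017] q [-0.486 -0.297  1.773  0.006  1.648 -0.662] F [0.4 0.6 0.9] w 0.903
```

View pics/m19.png

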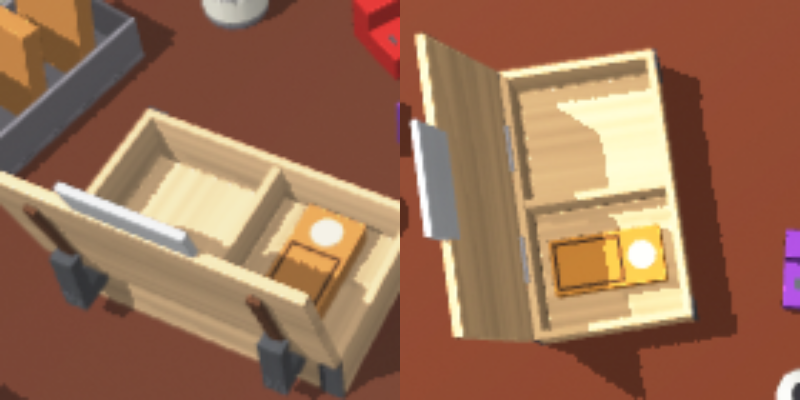

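View pics/top19.png

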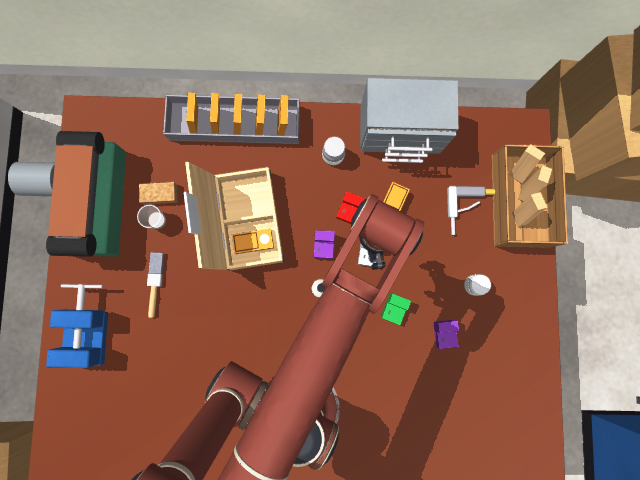

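View pics/side19.png

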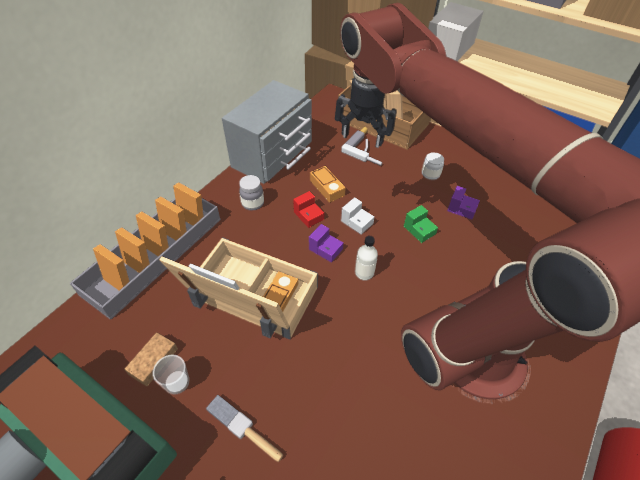

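```bash
python3 - <<'E'
from h import *
from plant import ticket
print(tri((283.6,281.0),(264.2,238.7)))
s0=cv2.imread('pics/side0.png');s=cv2.imread('pics/side19.png'); d=cv2.absdiff(s0,s).max(2)
for n,(x,y,w,h) in dict(jar=(238,173,27,36),far_plq=(308,164,40,40),red=(292,192,34,34),bottle=(354,235,24,46),pot=(150,352,40,42),brush=(205,394,80,68),block=(124,333,54,46),gun=(355,145,20,18)).items(): print(n,(d[y:y+h,x:x+w]>40).sum())
print(ticket.job_done())
E
```

```text
(array([0.5116217 , 0.12475606, 0.04907641]), np.float64(0.0012256187468929775))
jar 0
far_plq 0
red 0
bottle 0
pot 0
brush 0
block 0
gun 0
the job is handed in; nothing more can be done
None
```

The case is open with its lid leaning back on the stop posts, and the plaque from beside the gauge lies flat in the shallow bay. I handed the job in at about 19 s of the 61 s allowed; the hand-in gives no verdict.

- **Lid:** I lifted it by the tab, held loosely between the fingers all the way so it could neither fling open nor fall shut. The last pictures show it on its stop, with the tab edge within a few millimetres of where 1.80 rad puts it.
- **Plaque and bay:** Of the two plaques, the one about 120 mm from the silver gauge measured about 24 mm high (so the 26 mm one). The other was about 170 mm away and about 36 mm high. It stands lower than the 32 mm step, so it belongs in the shallow bay. Sight lines into the open case put the near bay's floor at about 22 mm and the far one's at about 10 mm, so the near bay is the shallow one.
- **Placing:** I lowered it until contact, about 5 N, before opening the fingers. Afterwards its top measured 49 mm, against 48 mm expected for lying flat on the 22 mm floor.
- **Other things:** Comparing the first and last side pictures shows no change at the jar, the other plaque, the bottle, pot, brush, sanding block and the visible part of the blow gun. The varnish tin was hidden behind the arm at the start, so I judged it undisturbed by eye only.

**Disagreements:** Two-view heights read 2–4 mm low at first. The case's front wall appeared about 2 mm further forward than my model, and I allowed for that when placing. The first rows of moves were refused because they did not list all the numbers; nothing moved.

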